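# Check the charge of a pulsation damper with a stick pressure gauge

### The job

Check the gas charge of the blue pulsation damper: take the stick pressure gauge from its stand, press its chuck squarely down onto the damper's brass valve stem until it is fully home and hold it there for a second with about 17 newtons (under 13 it leaks, over 21 ruins the valve), so that the charge drives the indicator rod out. Put the gauge back in its stand with the rod still showing its reading, and set the damper down gently, upright, in the green tray if green shows on the rod, or in the red tray if only red shows. Don't knock over the damper or disturb the beaker and the dropper bottle.

Things in the scene. Friction and masses are not known exactly. Their poses are not given: they have to be found in the camera images.
- gauge: right-angled stick pressure gauge, 190 g, upright in its stand (origin then 11 mm above the bench). Origin: centre of the open mouth of the chuck, its lower end; z up the chuck's axis, x along the side barrel. Steel chuck, diameter 20 mm, z 0 to 16 mm; bore flared to 16 mm at the mouth, 12.4 mm from z = 6 mm up, closed at z = 14.5 mm by a rubber seal (12 N/mm, gives 1.5 mm)
- gauge_grip (a point): middle of the gauge's square black grip post, 18 x 18 mm, faces square to the gauge's x and y, z 45 to 86 mm (a 4 mm cap above), this point at z = 71 mm; grip here. Below it the round black head, diameter 25 mm, z 16 to 45 mm, and the aluminium barrel, 14 mm thick (collar 16), axis at z = 31 mm, which ends at x = 74 mm, where the rod comes out
- rod (a joint): how far the indicator rod stands out of the barrel, m: 0 at the start, 0.032 at most. It comes out as the chuck goes down over the valve, shows the charge truly once the seal is firm on the stem (13 N or more), then stays out by friction. White tip 4 mm, then 16 mm red, the rest green, black rings 4 mm apart. Low charge 0.004 to 0.013 (only red), good charge 0.020 to 0.031 (green too)
- damper: pulsation damper: blue vessel, diameter 64 mm, 0.36 to 0.54 kg, loose and upright on the bench. Origin: centre of its underside, z up. Vessel with rounded shoulder up to z = 78 mm, then a knurled steel neck, diameter 28 mm, z 78 to 108 mm, to carry it by; on the neck the brass valve stem
- neck_top (a point): centre of the neck's flat top, 108 mm above the damper's underside. The valve stem, diameter 9 mm with a flat top, rises from here by 17 to 35 mm, not known in advance (screwed in differently each time). In the chuck the rod's piston resists with about 4 N over the last mm (1 to 6), then the seal meets the stem's top and the force climbs by about 12 N/mm
- stand: the gauge's stand: grey block 56 x 56 x 26 mm fixed to the bench, origin at the centre of its underside; in its top a square socket with a black rim, 24 mm wide and 15 mm deep, sides along the block's, for the gauge's chuck
- stand_hole (a point): centre of the socket's floor, 11 mm above the bench; the gauge's origin lies here when it is in place
- tray_green: green square tray, 112 x 112 mm, 20 mm high, walls and floor 4 mm, fixed to the bench; origin at the centre of its underside. For dampers with a good charge
- tray_green_floor (a point): centre of the green tray's inner floor, 4 mm above the bench
- tray_red: red tray of the same make, 112 x 112 mm, 20 mm high, walls and floor 4 mm, fixed. For dampers with a low charge
- tray_red_floor (a point): centre of the red tray's inner floor, 4 mm above the bench
- beaker_1: glass beaker with some contents, diameter 70 mm, 86 mm high, standing loose; origin at the centre of its underside. Leave it alone
- dropper_2: amber dropper bottle with red and white label, diameter 33 mm, 100 mm high, standing loose; origin at the centre of its underside. Leave it alone
Not all that is in view belongs to the job. What is shaped like the damper but orange is not meant.

How it is judged:
On the way, in this order (a step that is already met when the one before it is completed fails the run):
1. the gauge is pressed home on the valve: upright, chuck centred on the stem, with 13 to 21 N, for 0.4 s, and the rod has come out (contact force between gauge and damper above 13 N and horizontal distance between gauge and neck_top below 0.004 m and angle between gauge's own z axis and vertical below 0.12 rad and value of joint rod above 0.003 m), for 0.4 s.
2. the damper is set down upright in one of the trays, still in the gripper until it is within 6 mm of the tray's floor (contact force between the fingers and damper above 1 N and angle between damper's own z axis and vertical below 0.15 rad and height (world z) of damper below 0.01 m and (horizontal distance between damper and tray_red_floor below 0.04 m or horizontal distance between damper and tray_green_floor below 0.04 m)), for 0.02 s.
At the end, for the whole second after the job is handed in: Damper upright at rest on a tray's floor, axis within 40 mm of its centre: red tray if the rod is out under 16.5 mm, else green. Gauge at rest upright in its socket (5 mm of centre, 3.5 mm of floor), rod still over 3 mm out. Beaker and dropper bottle upright (((value of joint rod below 0.0165 m and horizontal distance between damper and tray_red_floor below 0.04 m) or (value of joint rod above 0.0165 m and horizontal distance between damper and tray_green_floor below 0.04 m)) and value of joint rod above 0.003 m and height (world z) of damper below 0.007 m and angle between damper's own z axis and vertical below 0.08 rad and linear speed of each of damper, gauge below 0.02 m/s and horizontal distance between gauge and stand_hole below 0.005 m and height (world z) of gauge below 0.0145 m and angle between gauge's own z axis and vertical below 0.12 rad and angle between each of beaker_1, dropper_2's own z axis and vertical below 0.1 rad); the robot touches nothing.
It fails at once if the gauge presses on the damper with more than 21 N (contact force between gauge and damper above 21 N).
It fails at once if the damper is tipped over (angle between damper's own z axis and vertical above 0.5 rad).
It fails at once if the beaker is shifted by more than 20 mm (distance of beaker_1 from where it was at the start of the episode above 0.02 m).
It fails at once if the dropper bottle is shifted by more than 20 mm (distance of dropper_2 from where it was at the start of the episode above 0.02 m).
It also fails if it takes over 67 s, if anything falls off the work surface, if the arm or the gripper's body presses on something with over 40 N, if the wrist force passes 120 N, or if a joint passes its speed limit or range.

### The arm

A 7-joint arm with a two-finger parallel gripper is mounted at the origin on a cart in front of the work surface, level with it; the furniture and walls round the work are solid. World frame = base frame: x ahead of the robot, y to its left, z up, the work surface at z = 0. Lengths are in m, angles in rad, forces in N, time in s.
With the tool pointing down it reaches from about 0.425 to 0.825 m from the base axis. Payload 3.6 kg.
Tool frame: the origin (TCP) lies on the mounting face of the last link; the fingertips stand bot.finger_overhang ahead of it and the grasp point (between the pads) lies 167 mm ahead of it (bot.finger_overhang is the distance from the TCP to the fingertips, in m); y points along the fingers, x is the direction in which the jaws open and shut, and the axes are right-handed (so a half turn about y gives the same grasp; the last joint's range is limited). The gripper opens to 93 mm and grips with 3 to 60 N. Pads are 15 mm wide; open, the fingers measure 128 mm over their backs; the gripper's body (75 mm by 188 mm) begins 65 mm behind the grasp point.
Start: joints at [1.21, 0.615, -0.013, 1.423, 0.008, 1.103, -0.04], TCP at [0.213, -0.614, 0.405] pointing down, gripper open.
Joint ranges: [-3.12, 3.12], [-0.3, 2.06], [-1.34, 1.32], [0.26, 2.42], [-1.36, 4.5], [0.01, 1.98], [-2.84, 2.84]. Speed limits (rad/s): [2.79, 2.79, 3.14, 3.14, 3.14, 3.14, 3.14].

### API

Orientations are given as a unit quaternion [w, x, y, z].
In Python, from rig import sensors, vision, order, bot gives the robot as it stands.
- The arm moves only by the tool play_rows, never from a script. Its argument "deltas" is a list of rows, each an object with "gripper": the opening in per cent of the stroke, from 0 (shut) to 100 (fully open); "offset": the shift along the tool's x, y, z in units of 25 mm (1.0 is 25 mm), a list of three; "dr": the turn, a rotation vector about the tool's x, y, z in units of 8 degrees (1.0 is 8 degrees), a list of three. In form: [{"gripper": gripper, "offset": [dx, dy, dz], "dr": [rx, ry, rz]}, ...]. A call has 1 to 12 rows; each row shifts and turns the commanded pose from where the row before left it, along the tool's axes as they then stand; what a row does not reach is not made up. A row lasts 1/8 s, in which the tool goes at most 62.5 mm and 10.7 degrees, less where a joint would pass 70% of its speed; a pose out of reach is approached as far as the arm can. A call is refused whole if a number of a shift passes 1 or a number of a turn 1, either way. A call with a gripper value outside its range is refused whole. The fingers move at their own pace and stop on an object; "grip_force" is the grip in N (left out, the last holds). Time passes only in rows, so rows that do not move let the fingers close. It gives the time, the measured TCP pose, the force and the opening at its end, in the units of the state.
- sensors.get_obs(): the state, without advancing time (a new reading comes with each control period).
- vision.snapshot(name): name is "scene" or "top" or "wrist"; returns a dict with "image" (420x560x3 uint8, red, green, blue), "fx", "fy", "cx", "cy" (pixels), "dist_coeffs" ([k1, k2, p1, p2, k3] as OpenCV has them; the pictures are not rectified), "eye" and "rotation" of the camera in the world. Camera axes: x right, y down, z forward; pixel columns grow to the right and rows downward; lengths in m; the calibration is good to about 2 mm. A picture is of the moment at which its call begins. There is no depth.
- order.hand_in(): hands the job in, once; it reports no verdict.
The state is a dict: "t": time; "joints": joint angles; "qvel": joint speeds; "effort": joint torques, N m; "eef_pos": TCP position; "ee_rot": TCP orientation; "force": force on the tool from outside, world axes, zero at the start; "wrist_torque": the same for the moment, N m; "grip_width": finger opening in m.
Only numpy, scipy, OpenCV 4.12 (cv2) and the standard library are available. Lean on these libraries where they do the work, as an engineer would, in place of code of your own. Each camera call takes 0.05 s, during which the arm holds its last target. There are 200 camera calls.

## Working session

There is one attempt and no reset: what is moved stays moved. The work goes in short steps, Python scripts to look and compute and a tool call to move; the robot and the scene stay as the last step left them, time stands still between calls to the robot, and variables do not carry over. Pictures are saved under pics/ and viewed, about 8 in all and at most 12, crops included, and the job is handed in when it is done.

Besides the shell and the picture viewer there is one more tool, called after "Request:" by a JSON object that holds its "api" and its "payload". play_rows: Moves the arm, as the interface text tells. Its arguments: {"type":"object","properties":{"deltas":{"type":"array"},"grip_force":{"type":"number"}},"required":["deltas"]}

```bash
mkdir -p pics
cat > h.py <<'E'
import numpy as np, cv2
from rig import sensors, vision, order, bot
def snap(n,save=None):
    s=vision.snapshot(n)
    if save: cv2.imwrite('pics/'+save,cv2.cvtColor(s['image'],cv2.COLOR_RGB2BGR))
    return s
def K(s): return np.array([[s['fx'],0,s['cx']],[0,s['fy'],s['cy']],[0,0,1.]])
def ray(s,uv):
    p=cv2.undistortPoints(np.array([[uv]],float),K(s),np.array(s['dist_coeffs'],float))[0,0]
    d=np.array(s['rotation'])@np.array([p[0],p[1],1]); return np.array(s['eye'],float),d
def onz(s,uv,z):
    e,d=ray(s,uv); return e+d*(z-e[2])/d[2]
def proj(s,P):
    R=np.array(s['rotation']).T; t=-R@np.array(s['eye'])
    return cv2.projectPoints(np.array(P,float).reshape(-1,3),cv2.Rodrigues(R)[0],t,K(s),np.array(s['dist_coeffs'],float))[0].reshape(-1,2)
E
python3 - <<'E'
from h import *
o=sensors.get_obs();print(o['t'],o['eef_pos'],o['ee_rot'],o['force'],o['grip_width'],bot.finger_overhang)
a=snap('scene','scene1.png');b=snap('top','top1.png')
for s in(a,b):print(s['eye'],s['rotation'],s['fx'])
E
```

```text
0.0 [ 0.21287629 -0.61381497  0.40359866] [ 0.57664722 -0.575618    0.41070289 -0.40922492] [0.15947333 0.18582301 0.04260362] 0.09320107543591635 0.1861
[-0.14002933  0.82451835  0.75015095] [ 0.16120336 -0.29030286  0.83077054 -0.44671918] 483.24952208278785
[0.34535941 0.03784107 1.28744087] [ 0.04220676 -0.70208157  0.7103447  -0.02665457] 407.8913610465955
```

```bash
python3 - <<'E'
s=open('h.py').read()
s=s.replace("def snap(n,save=None):\n    s=vision.snapshot(n)","from scipy.spatial.transform import Rotation as Ro\ndef R4(q): return Ro.from_quat([q[1],q[2],q[3],q[0]]).as_matrix()\ndef snap(n,save=None):\n    s=vision.snapshot(n); s['rotation']=R4(s['rotation'])")
open('h.py','w').write(s)
import cv2,numpy as np
E
python3 -c "
from h import *
a=sensors.get_obs();print(R4(a['ee_rot']).round(3))"
```

```text
[[ 0.328 -0.001  0.945]
 [-0.945  0.002  0.328]
 [-0.002 -1.    -0.   ]]
```

View pics/scene1.png

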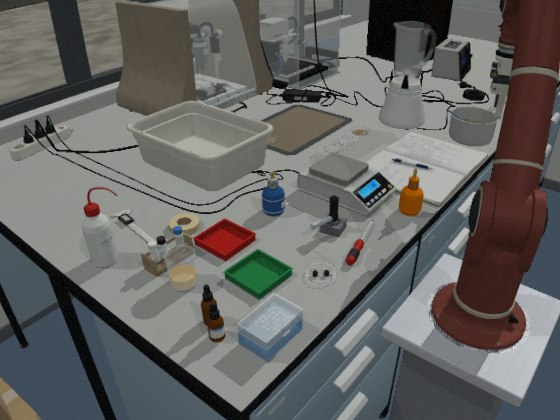

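View pics/top1.png

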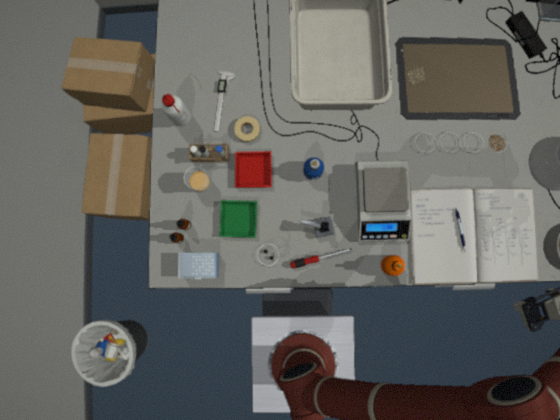

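Run:
```python
from h import *
b=snap('top');a=snap('scene')
for s,n in((b,'top'),(a,'scene')):
    hsv=cv2.cvtColor(s['image'],cv2.COLOR_RGB2HSV)
    for c,(lo,hi) in dict(blue=((105,150,60),(125,255,255)),green=((55,120,40),(85,255,255)),red=((0,200,90),(4,255,255)),brass=((15,100,80),(32,255,255)),orange=((8,200,150),(18,255,255))).items():
        m=cv2.inRange(hsv,lo,hi);N,l,st,ce=cv2.connectedComponentsWithStats(m)
        for i in range(1,N):
            if st[i,4]>(60 if c!='brass' else 8):
                u=ce[i]; print(n,c,st[i],u.round(1),'z0',onz(s,u,0)[:2].round(3),'z.02',onz(s,u,.02)[:2].round(3),'z.05',onz(s,u,.05)[:2].round(3),'z.13',onz(s,u,.13)[:2].round(3))
s=b;im=b['image'];c=cv2.resize(im[135:255,165:345],None,fx=4,fy=4,interpolation=cv2.INTER_CUBIC)
cv2.imwrite('pics/topc.png',c[...,::-1])
```

```text
top blue [305 159  18  18 159] [313.2 169.3] z0 [ 0.616 -0.043] z.02 [ 0.612 -0.042] z.05 [ 0.606 -0.04 ] z.13 [ 0.589 -0.035]
top blue [373 223  20   7  67] [385.9 225.4] z0 [ 0.433 -0.27 ] z.02 [ 0.431 -0.265] z.05 [ 0.429 -0.258] z.13 [ 0.424 -0.239]
top green [ 220  201   37   36 1257] [237.9 218.6] z0 [0.461 0.199] z.02 [0.459 0.197] z.05 [0.456 0.193] z.13 [0.449 0.183]
top red [ 236  153   35   34 1013] [252.  169.8] z0 [0.618 0.154] z.02 [0.613 0.152] z.05 [0.607 0.149] z.13 [0.59  0.142]
top brass [  63   38   91   84 4189] [111.  76.] z0 [0.958 0.642] z.02 [0.949 0.632] z.05 [0.934 0.618] z.13 [0.896 0.581]
top brass [  83  133   30   82 1711] [ 97.1 173.4] z0 [0.617 0.672] z.02 [0.613 0.662] z.05 [0.607 0.647] z.13 [0.59  0.608]
top brass [ 115  134   36   84 2365] [133.8 177.3] z0 [0.601 0.544] z.02 [0.597 0.536] z.05 [0.591 0.524] z.13 [0.575 0.493]
top brass [190 172  16  17 203] [197.1 179.3] z0 [0.59  0.332] z.02 [0.586 0.327] z.05 [0.58 0.32] z.13 [0.565 0.302]
top brass [395 263   8   7  32] [399.1 265.5] z0 [ 0.306 -0.309] z.02 [ 0.306 -0.303] z.05 [ 0.307 -0.295] 
[... 1313 characters left out ...]
46 -0.195] z.02 [ 0.723 -0.167] z.05 [ 0.687 -0.127] z.13 [ 0.593 -0.018]
scene brass [399 186  25  30 532] [410.8 200.8] z0 [ 0.328 -0.326] z.02 [ 0.315 -0.295] z.05 [ 0.297 -0.249] z.13 [ 0.247 -0.127]
scene brass [178 218  13   7  57] [183.7 220.4] z0 [0.775 0.153] z.02 [0.75  0.171] z.05 [0.714 0.198] z.13 [0.616 0.269]
scene brass [180 265   8   7  16] [183.2 268.6] z0 [0.618 0.291] z.02 [0.598 0.305] z.05 [0.567 0.327] z.13 [0.486 0.384]
scene brass [176 267   5   5   9] [177.4 269.6] z0 [0.626 0.302] z.02 [0.606 0.316] z.05 [0.575 0.337] z.13 [0.493 0.393]
scene orange [405 187  18   9  88] [414.1 192. ] z0 [ 0.342 -0.378] z.02 [ 0.329 -0.346] z.05 [ 0.31  -0.297] z.13 [ 0.259 -0.169]
```

View pics/topc.png

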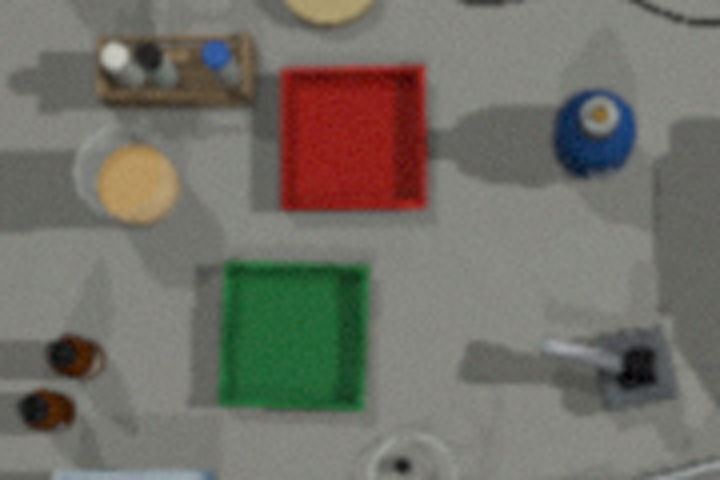

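Run:
```python
from h import *
b=snap('top')
f=lambda c:(165+c[0]/4,135+c[1]/4)
q=np.array([onz(b,f(c),.026)[:2] for c in((598,340),(660,325),(678,392),(610,408))]);print('stand',q.round(3),q.mean(0),[np.degrees(np.arctan2(*(q[(i+1)%4]-q[i])[::-1])).round(1) for i in range(4)])
p=onz(b,f((640,358)),.101);t=onz(b,f((547,346)),.042);print('post',p,'tip',t)
for h in(.125,.143):print('stem',onz(b,f((600,114)),h))
# tri: stem top in both
a=snap('scene');e1,d1=ray(b,f((600,114)));e2,d2=ray(a,(272.6,173))
x=np.linalg.lstsq(np.c_[d1,-d2],e2-e1,rcond=None)[0];print(e1+d1*x[0],e2+d2*x[1])
w=snap('wrist','w0.png');o=sensors.get_obs();R=R4(o['ee_rot']);print('cam in tool',R.T@(w['eye']-o['eef_pos']),(R.T@w['rotation']).round(3),w['fx'],o['joints'])
```

```text
stand [[ 0.451 -0.042]
 [ 0.462 -0.091]
 [ 0.41  -0.103]
 [ 0.398 -0.051]] [ 0.43007582 -0.07167766] [np.float64(-77.1), np.float64(-166.2), np.float64(102.5), np.float64(8.9)]
post [ 0.43098181 -0.06782453  0.101     ] tip [ 0.44534905 -0.00211689  0.042     ]
stem [ 0.60696967 -0.04067967  0.125     ]
stem [ 0.60291873 -0.03946381  0.143     ]
[ 0.60802831 -0.04099742  0.12029606] [ 0.61061351 -0.03907998  0.12074835]
cam in tool [-0.00083986  0.02034137  0.07089412] [[ 1.     0.    -0.001]
 [ 0.001 -0.259  0.966]
 [-0.    -0.966 -0.259]] 350.2049851871057 [ 1.21048363  0.61514768 -0.01262033  1.42370503  0.00811417  1.10339396
 -0.04042033]
```

```bash
cat >> h.py <<'E'
def plan(P,yaw,g,start=None,maxstep=.92):
    """rows (offset, turn) from the measured pose to P with tool y down and tool x at yaw (deg)"""
    o=sensors.get_obs(); p=np.array(o['eef_pos']) if start is None else np.array(start); R=R4(o['ee_rot'])
    c,s=np.cos(np.radians(yaw)),np.sin(np.radians(yaw)); T=np.array([[c,0,-s],[s,0,c],[0,-1,0]])
    T[:,2]=np.cross(T[:,0],T[:,1]); P=np.array(P,float)
    n=max(1,int(np.ceil(max(np.linalg.norm(P-p)/.025,np.linalg.norm(Ro.from_matrix(R.T@T).as_rotvec(degrees=True))/8)/maxstep)))
    out=[]
    for i in range(n,0,-1):
        d=np.round(R.T@(P-p)/i/.025,2); r=np.round(Ro.from_matrix(R.T@T).as_rotvec(degrees=True)/i/8,2)
        out.append('{"gripper":%g,"offset":[%g,%g,%g],"dr":[%g,%g,%g]}'%(g,*(d+0),*(r+0)))
        p=p+R@d*.025; R=R@Ro.from_rotvec(r*8,degrees=True).as_matrix()
    print('at',o['t'],o['eef_pos'].round(4),'F',o['force'].round(2),'n',n)
    for k in range(0,n,12): print('['+', '.join(out[k:k+12])+']')
E
python3 -c "
from h import *
plan((.607,-.04,.40),-12.4,100,maxstep=1.25)"
```

```text
at 0.35 [ 0.213  -0.614   0.4045] F [ 0.63  0.01 -0.4 ] n 23
[{"gripper":100,"offset":[-0.72,0.01,0.97],"dr":[0,-0.32,0]}, {"gripper":100,"offset":[-0.67,0.01,1.01],"dr":[0,-0.32,0]}, {"gripper":100,"offset":[-0.63,0.01,1.03],"dr":[0,-0.32,0]}, {"gripper":100,"offset":[-0.58,0.01,1.06],"dr":[0,-0.32,0]}, {"gripper":100,"offset":[-0.53,0.01,1.09],"dr":[0,-0.32,0]}, {"gripper":100,"offset":[-0.49,0.01,1.11],"dr":[0,-0.32,0]}, {"gripper":100,"offset":[-0.43,0.01,1.13],"dr":[0,-0.32,0]}, {"gripper":100,"offset":[-0.38,0.01,1.15],"dr":[0,-0.32,0]}, {"gripper":100,"offset":[-0.33,0.01,1.16],"dr":[0,-0.32,0]}, {"gripper":100,"offset":[-0.28,0.01,1.18],"dr":[0,-0.32,0]}, {"gripper":100,"offset":[-0.23,0.01,1.19],"dr":[0,-0.32,0]}, {"gripper":100,"offset":[-0.17,0.01,1.2],"dr":[0,-0.32,0]}]
[{"gripper":100,"offset":[-0.12,0.01,1.21],"dr":[0,-0.32,0]}, {"gripper":100,"offset":[-0.07,0.01,1.21],"dr":[0,-0.31,0]}, {"gripper":100,"offset":[-0.01,0.01,1.21],"dr":[0,-0.32,0]}, {"gripper":100,"offset":[0.04,0,1.21],"dr":[0,-0.31,0]}, {"gripper":100,"offset":[0.09,0.01,1.21],"dr":[0,-0.32,0]}, {"gripper":100,"offset":[0.15,0,1.2],"dr":[0,-0.31,0]}, {"gripper":100,"offset":[0.2,0.01,1.2],"dr":[0,-0.32,0]}, {"gripper":100,"offset":[0.25,0,1.18],"dr":[0,-0.31,0]}, {"gripper":100,"offset":[0.3,0.01,1.17],"dr":[0,-0.32,0]}, {"gripper":100,"offset":[0.35,0,1.16],"dr":[0,-0.31,0]}, {"gripper":100,"offset":[0.4,0.01,1.14],"dr":[0,-0.32,0]}]
```

Request:
{"api": "play_rows", "payload": {"deltas": [{"gripper":100,"offset":[-0.7,0,0.9],"dr":[0,-0.3,0]},{"gripper":100,"offset":[-0.65,0,0.95],"dr":[0,-0.3,0]},{"gripper":100,"offset":[-0.6,0,1],"dr":[0,-0.3,0]},{"gripper":100,"offset":[-0.55,0,1],"dr":[0,-0.3,0]},{"gripper":100,"offset":[-0.5,0,1],"dr":[0,-0.3,0]},{"gripper":100,"offset":[-0.45,0,1],"dr":[0,-0.3,0]},{"gripper":100,"offset":[-0.4,0,1],"dr":[0,-0.3,0]},{"gripper":100,"offset":[-0.35,0,1],"dr":[0,-0.3,0]},{"gripper":100,"offset":[-0.3,0,1],"dr":[0,-0.3,0]},{"gripper":100,"offset":[-0.25,0,1],"dr":[0,-0.3,0]},{"gripper":100,"offset":[-0.2,0,1],"dr":[0,-0.3,0]},{"gripper":100,"offset":[-0.15,0,1],"dr":[0,-0.3,0]}]}}

```text
t: 1.85
eef_pos: [0.4001, -0.3447, 0.4048]
ee_rot: [0.66, -0.66, 0.253, -0.253]
force: [-0.3, -0.6, 0.5]
grip_width: 0.0932
```

```bash
python3 -c "
from h import *
plan((.607,-.04,.40),-12.4,100,maxstep=.98)"
```

```text
at 1.85 [ 0.4001 -0.3447  0.4048] F [-0.33 -0.57  0.49] n 16
[{"gripper":100,"offset":[-0.12,0.01,0.91],"dr":[0,-0.23,0]}, {"gripper":100,"offset":[-0.09,0.01,0.92],"dr":[0,-0.23,0]}, {"gripper":100,"offset":[-0.07,0.01,0.92],"dr":[0,-0.23,0]}, {"gripper":100,"offset":[-0.04,0.01,0.92],"dr":[0,-0.23,0]}, {"gripper":100,"offset":[-0.01,0.01,0.92],"dr":[0,-0.23,0]}, {"gripper":100,"offset":[0.02,0.01,0.92],"dr":[0,-0.23,0]}, {"gripper":100,"offset":[0.05,0.01,0.92],"dr":[0,-0.23,0]}, {"gripper":100,"offset":[0.08,0.01,0.92],"dr":[0,-0.23,0]}, {"gripper":100,"offset":[0.11,0.01,0.91],"dr":[0,-0.23,0]}, {"gripper":100,"offset":[0.14,0.01,0.91],"dr":[0,-0.23,0]}, {"gripper":100,"offset":[0.17,0.02,0.9],"dr":[0,-0.23,0]}, {"gripper":100,"offset":[0.2,0.01,0.9],"dr":[0,-0.23,0]}]
[{"gripper":100,"offset":[0.23,0.02,0.89],"dr":[0,-0.23,0]}, {"gripper":100,"offset":[0.26,0.01,0.88],"dr":[0,-0.23,0]}, {"gripper":100,"offset":[0.29,0.02,0.88],"dr":[0,-0.23,0]}, {"gripper":100,"offset":[0.32,0.01,0.87],"dr":[0,-0.24,0]}]
```

Request:
{"api": "play_rows", "payload": {"deltas": [{"gripper":100,"offset":[-0.12,0.01,0.91],"dr":[0,-0.23,0]},{"gripper":100,"offset":[-0.09,0.01,0.92],"dr":[0,-0.23,0]},{"gripper":100,"offset":[-0.07,0.01,0.92],"dr":[0,-0.23,0]},{"gripper":100,"offset":[-0.04,0.01,0.92],"dr":[0,-0.23,0]},{"gripper":100,"offset":[-0.01,0.01,0.92],"dr":[0,-0.23,0]},{"gripper":100,"offset":[0.02,0.01,0.92],"dr":[0,-0.23,0]},{"gripper":100,"offset":[0.05,0.01,0.92],"dr":[0,-0.23,0]},{"gripper":100,"offset":[0.08,0.01,0.92],"dr":[0,-0.23,0]},{"gripper":100,"offset":[0.11,0.01,0.91],"dr":[0,-0.23,0]},{"gripper":100,"offset":[0.14,0.01,0.91],"dr":[0,-0.23,0]},{"gripper":100,"offset":[0.17,0.02,0.9],"dr":[0,-0.23,0]},{"gripper":100,"offset":[0.2,0.01,0.9],"dr":[0,-0.23,0]}]}}

```text
t: 3.35
eef_pos: [0.5554, -0.1165, 0.4014]
ee_rot: [0.697, -0.696, 0.122, -0.122]
force: [0.2, -0.3, -0.2]
grip_width: 0.0929
```

Request:
{"api": "play_rows", "payload": {"deltas": [{"gripper":100,"offset":[0.23,0.02,0.89],"dr":[0,-0.23,0]},{"gripper":100,"offset":[0.26,0.01,0.88],"dr":[0,-0.23,0]},{"gripper":100,"offset":[0.29,0.02,0.88],"dr":[0,-0.23,0]},{"gripper":100,"offset":[0.32,0.01,0.87],"dr":[0,-0.24,0]},{"gripper":100,"offset":[0,0,0],"dr":[0,0,0]},{"gripper":100,"offset":[0,0,0],"dr":[0,0,0]}]}}

```text
t: 4.1
eef_pos: [0.6068, -0.0426, 0.3998]
ee_rot: [-0.702, 0.703, -0.078, 0.077]
force: [-0.9, -0.3, -0.3]
grip_width: 0.0928
```

Run:
```python
from h import *
w=snap('wrist','w1.png');o=sensors.get_obs();print(o['eef_pos'],R4(o['ee_rot']).round(3),w['eye'],w['rotation'].round(3))
print(proj(w,[(.607,-.04,.108),(.607,-.04,.13),(.43,-.07,.026)]))
hsv=cv2.cvtColor(w['image'],cv2.COLOR_RGB2HSV)
m=cv2.inRange(hsv,(105,150,60),(125,255,255));print(cv2.boundingRect(m))
```

```text
[ 0.6066492  -0.04299227  0.3999048 ] [[ 0.976 -0.001  0.219]
 [-0.219 -0.001  0.976]
 [-0.    -1.    -0.001]] [0.62168814 0.02763619 0.37953916] [[ 0.976 -0.211 -0.058]
 [-0.218 -0.943 -0.252]
 [-0.002  0.259 -0.966]]
[[281.75252663 209.92448672]
 [281.7942866  217.27363735]
 [129.91580321 251.53218221]]
(150, 158, 168, 249)
```

View pics/w1.png

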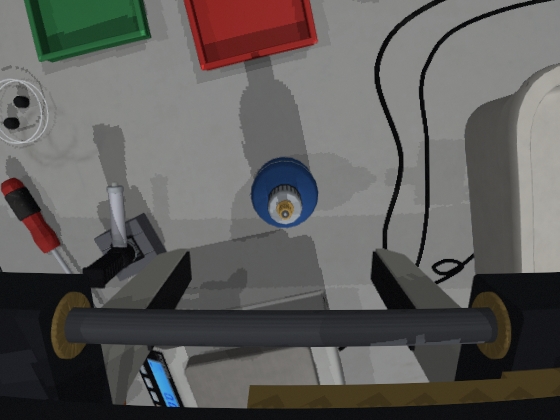

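Run:
```python
import cv2,numpy as np
i=cv2.imread('pics/w1.png')
a=cv2.resize(i[170:240,250:320],None,fx=8,fy=8,interpolation=cv2.INTER_CUBIC)[:,100:460]
b=cv2.resize(i[170:290,75:175],None,fx=4.6,fy=4.6667,interpolation=cv2.INTER_CUBIC)[:,:430]
cv2.imwrite('pics/c1.png',np.hstack([a,b]));print(a.shape,b.shape)
```

```text
(560, 360, 3) (560, 430, 3)
```

View pics/c1.png

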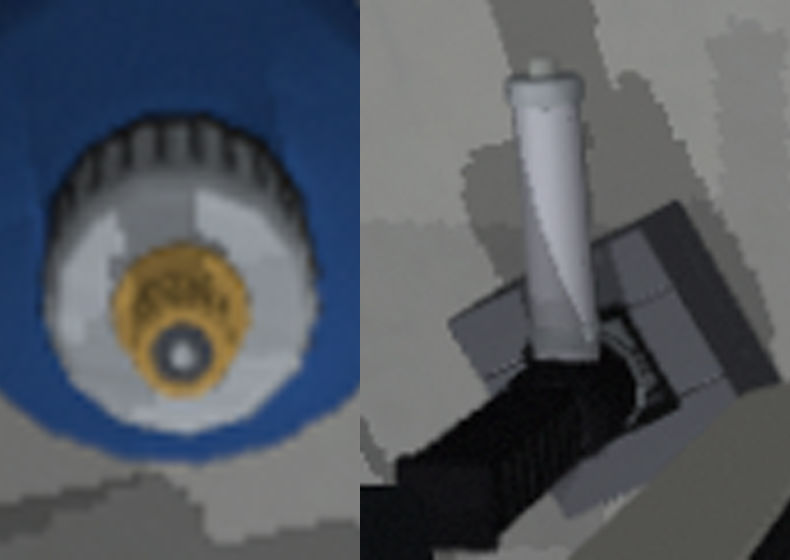

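Run:
```python
from h import *
w=snap('wrist')
n=onz(w,(284.8,206.9),.108);print('neck',n, 'neck edge width',np.linalg.norm(onz(w,(250+146/8,206.9),.108)-onz(w,(250+418/8,206.9),.108)))
for h in(.125,.13,.135,.143):print(h,proj(w,[(n[0],n[1],h)]))
t=onz(w,(115.4,188),.042);b=onz(w,(120,243.9),.042);print('tip',t,'base',b,np.degrees(np.arctan2(*(t-b)[:2][::-1])))
u=(t-b)[:2]/np.linalg.norm((t-b)[:2]);print('gauge axis',t[:2]-.074*u)
g=lambda x,y:(75+(x-360)/4.6,170+y/4.667)
q=np.array([onz(w,g(*c),.026)[:2] for c in((450,322),(640,225),(720,380))]);print('stand corners',q,(q[0]+q[2])/2)
# stem pixel rays from top + wrist, stem top
```

```text
neck [ 0.60981964 -0.0385872   0.108     ] neck edge width 0.027155113570695995
0.125 [[285.02487785 212.30020482]]
0.13 [[285.09642409 214.01919542]]
0.135 [[285.17067699 215.80366887]]
0.143 [[285.29550423 218.80460039]]
tip [0.44623335 0.0015317  0.042     ] base [ 0.43092113 -0.05562516  0.042     ] 75.00272552960777
gauge axis [ 0.42708414 -0.06994772]
stand corners [[ 0.39543793 -0.04802089]
 [ 0.44891997 -0.03575169]
 [ 0.45558102 -0.07577571]] [ 0.42550947 -0.0618983 ]
```

```bash
python3 -c "
from h import *
plan((.430,-.070,.33),-13.5,100,maxstep=.98)"
```

```text
at 4.2 [ 0.6066 -0.0431  0.4   ] F [ 0.83 -0.93 -0.03] n 8
[{"gripper":100,"offset":[-0.83,0.35,-0.32],"dr":[0,0.01,0]}, {"gripper":100,"offset":[-0.83,0.35,-0.33],"dr":[0,0.01,0]}, {"gripper":100,"offset":[-0.83,0.35,-0.33],"dr":[0,0.01,0]}, {"gripper":100,"offset":[-0.83,0.35,-0.33],"dr":[0,0.01,0]}, {"gripper":100,"offset":[-0.83,0.35,-0.33],"dr":[0,0.02,0]}, {"gripper":100,"offset":[-0.83,0.35,-0.33],"dr":[0,0.01,0]}, {"gripper":100,"offset":[-0.83,0.35,-0.33],"dr":[0,0.02,0]}, {"gripper":100,"offset":[-0.83,0.36,-0.33],"dr":[0.01,0.01,0]}]
```

Request:
{"api": "play_rows", "payload": {"deltas": [{"gripper":100,"offset":[-0.83,0.35,-0.32],"dr":[0,0.01,0]},{"gripper":100,"offset":[-0.83,0.35,-0.33],"dr":[0,0.01,0]},{"gripper":100,"offset":[-0.83,0.35,-0.33],"dr":[0,0.01,0]},{"gripper":100,"offset":[-0.83,0.35,-0.33],"dr":[0,0.01,0]},{"gripper":100,"offset":[-0.83,0.35,-0.33],"dr":[0,0.02,0]},{"gripper":100,"offset":[-0.83,0.35,-0.33],"dr":[0,0.01,0]},{"gripper":100,"offset":[-0.83,0.35,-0.33],"dr":[0,0.02,0]},{"gripper":100,"offset":[-0.83,0.36,-0.33],"dr":[0,0.01,0]},{"gripper":100,"offset":[0,0,0],"dr":[0,0,0]},{"gripper":100,"offset":[0,0,0],"dr":[0,0,0]}]}}

```text
t: 5.45
eef_pos: [0.4315, -0.0692, 0.3304]
ee_rot: [0.702, -0.702, 0.082, -0.083]
force: [0.1, 0.3, 0.2]
grip_width: 0.0931
```

Run:
```python
from h import *
w=snap('wrist','w2.png');o=sensors.get_obs();print(o['eef_pos'],R4(o['ee_rot']).round(3),o['joints'])
```

```text
[ 0.43162609 -0.06905987  0.33040961] [[ 0.973  0.003  0.231]
 [-0.231  0.     0.973]
 [ 0.003 -1.     0.001]] [ 0.35714088  0.41891853 -0.3398238   2.09625214  0.2235213   0.65727384
 -0.36643163]
```

View pics/w2.png

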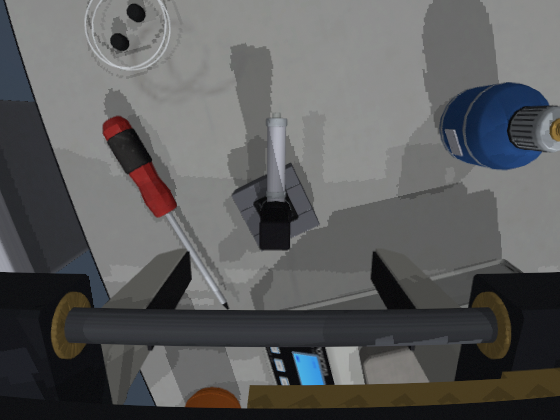

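Run:
```python
from h import *
w=snap('wrist');o=sensors.get_obs()
im=cv2.cvtColor(w['image'],cv2.COLOR_RGB2GRAY)
m=(im[200:255,240:310]<45).astype(np.uint8)
m2=m[24:,:];ys,xs=np.nonzero(m2);print('cap lower box',xs.min()+240,xs.max()+240,ys.min()+224,ys.max()+224)
for y in range(216,252,4):
    x=np.nonzero(m[y-200])[0]; print(y,(x.min()+240,x.max()+240) if len(x) else None,end=' ')
bm=(im[115:190,255:300]>150)
for y in (122,135,150,165,180):
    x=np.nonzero(bm[y-115])[0];print(y,x.min()+255,x.max()+255)
c=onz(w,(275.5,234),.101);t=onz(w,(277,119),.042);b=onz(w,(276,190),.042)
print('cap',c,'tip',t,'dir cap-tip',np.degrees(np.arctan2(*(t-c)[:2][::-1])),np.linalg.norm((t-c)[:2]),'tip-base',np.degrees(np.arctan2(*(t-b)[:2][::-1])))
print('pred cap px',proj(w,[(o['eef_pos'][0],o['eef_pos'][1],.101)]))
q=np.array([onz(w,p,.026)[:2] for p in((233,196),(296,165),(318,221))]);print(q,(q[0]+q[2])/2)
```

```text
cap lower box 259 289 224 249
216 (np.int64(259), np.int64(297)) 220 (np.int64(260), np.int64(293)) 224 (np.int64(259), np.int64(289)) 228 (np.int64(259), np.int64(289)) 232 (np.int64(259), np.int64(289)) 236 (np.int64(259), np.int64(289)) 240 (np.int64(259), np.int64(289)) 244 (np.int64(259), np.int64(289)) 248 (np.int64(260), np.int64(288)) 122 273 281
135 272 282
150 274 282
165 277 281Traceback (most recent call last):
  File "<stdin>", line 10, in <module>
    return umr_minimum(a, axis, None, out, keepdims, initial, where)
ValueError: zero-size array to reduction operation minimum which has no identity
```

Run:
```python
from h import *
w=snap('wrist');o=sensors.get_obs()
c=onz(w,(274.5,234.5),.101);t=onz(w,(277,119),.042);b=onz(w,(276,190),.042)
print('cap',c,'tip',t,'dir cap-tip',np.degrees(np.arctan2(*(t-c)[:2][::-1])),np.linalg.norm((t-c)[:2]),'tip-base',np.degrees(np.arctan2(*(t-b)[:2][::-1])))
print('pred cap px',proj(w,[(o['eef_pos'][0],o['eef_pos'][1],.101)]))
q=np.array([onz(w,p,.026)[:2] for p in((233,196),(296,165),(318,221))]);print(q,(q[0]+q[2])/2)
plan((c[0],c[1],.249),-13.5,100,maxstep=.98)
```

```text
cap [ 0.42806353 -0.06504631  0.101     ] tip [0.44559794 0.00346278 0.042     ] dir cap-tip 75.64374136497449 0.07071739852272006 tip-base 75.66622494989663
pred cap px [[281.13957674 238.95567312]]
[[ 0.39550994 -0.04818739]
 [ 0.45199766 -0.0352566 ]
 [ 0.45967251 -0.08562355]] [ 0.42759123 -0.06690547]
at 5.6 [ 0.4314 -0.0689  0.3302] F [-0.56  0.09  0.12] n 4
[{"gripper":100,"offset":[-0.04,0.81,0.03],"dr":[0,0,0]}, {"gripper":100,"offset":[-0.04,0.81,0.03],"dr":[0,0.01,0]}, {"gripper":100,"offset":[-0.05,0.81,0.03],"dr":[0,0,0.01]}, {"gripper":100,"offset":[-0.04,0.82,0.03],"dr":[0,0.01,0]}]
```

```bash
python3 -c "
from h import *
plan((.4285,-.067,.249),-14.3,100,maxstep=.7)"
```

```text
at 5.6 [ 0.4314 -0.0689  0.3302] F [-0.56  0.09  0.12] n 5
[{"gripper":100,"offset":[-0.03,0.65,0.01],"dr":[0,0.02,0]}, {"gripper":100,"offset":[-0.03,0.65,0.01],"dr":[0,0.02,0]}, {"gripper":100,"offset":[-0.03,0.65,0.01],"dr":[0,0.03,0]}, {"gripper":100,"offset":[-0.02,0.65,0.01],"dr":[0,0.02,0.01]}, {"gripper":100,"offset":[-0.03,0.65,0],"dr":[0,0.03,0]}]
```

Request:
{"api": "play_rows", "payload": {"deltas": [{"gripper":100,"offset":[-0.03,0.65,0.01],"dr":[0,0.02,0]},{"gripper":100,"offset":[-0.03,0.65,0.01],"dr":[0,0.02,0]},{"gripper":60,"offset":[-0.03,0.65,0.01],"dr":[0,0.03,0]},{"gripper":40,"offset":[-0.02,0.65,0.01],"dr":[0,0.02,0]},{"gripper":35,"offset":[-0.03,0.65,0],"dr":[0,0.03,0]},{"gripper":30,"offset":[0,0,0],"dr":[0,0,0]},{"gripper":0,"offset":[0,0,0],"dr":[0,0,0]},{"gripper":0,"offset":[0,0,0],"dr":[0,0,0]},{"gripper":0,"offset":[0,0,0],"dr":[0,0,0]},{"gripper":0,"offset":[0,0,0],"dr":[0,0,0]}], "grip_force": 50}}

```text
t: 6.85
eef_pos: [0.4273, -0.0672, 0.2488]
ee_rot: [0.702, -0.702, 0.088, -0.088]
force: [-0.2, -0.4, 0.6]
grip_width: 0.0183
```

```bash
python3 -c "
from h import *
o=sensors.get_obs();print(o['force'],o['wrist_torque'],o['grip_width'])
plan(np.array(o['eef_pos'])+[0,0,.12],-14.3,0,maxstep=.8)
plan((.608,-.040,.372+.01),-14.3,0,start=np.array(o['eef_pos'])+[0,0,.12])"
```

```text
[-0.16527699 -0.44527405  0.63454173] [-0.06662454 -0.04725613  0.02834741] 0.018344908827228883
at 6.85 [ 0.4273 -0.0672  0.2488] F [-0.17 -0.45  0.63] n 6
[{"gripper":0,"offset":[0,-0.8,0],"dr":[0,0,0]}, {"gripper":0,"offset":[0,-0.8,0],"dr":[0,0,0]}, {"gripper":0,"offset":[0,-0.8,0],"dr":[0,0,0]}, {"gripper":0,"offset":[0,-0.8,0],"dr":[0,0,0]}, {"gripper":0,"offset":[0,-0.8,0],"dr":[0,0,0]}, {"gripper":0,"offset":[0,-0.8,0],"dr":[0,0,0]}]
at 6.85 [ 0.4273 -0.0672  0.2488] F [-0.17 -0.45  0.63] n 8
[{"gripper":0,"offset":[0.84,-0.07,0.36],"dr":[0,0,0]}, {"gripper":0,"offset":[0.84,-0.06,0.35],"dr":[0,0,0]}, {"gripper":0,"offset":[0.84,-0.07,0.36],"dr":[0,0,0]}, {"gripper":0,"offset":[0.84,-0.06,0.35],"dr":[0,0,0]}, {"gripper":0,"offset":[0.84,-0.07,0.36],"dr":[0,0,0]}, {"gripper":0,"offset":[0.84,-0.06,0.35],"dr":[0,0,0]}, {"gripper":0,"offset":[0.85,-0.07,0.36],"dr":[0,0,0]}, {"gripper":0,"offset":[0.84,-0.06,0.35],"dr":[0,0,0]}]
```

Request:
{"api": "play_rows", "payload": {"deltas": [{"gripper":0,"offset":[0,-0.5,0],"dr":[0,0,0]},{"gripper":0,"offset":[0,-0.9,0],"dr":[0,0,0]},{"gripper":0,"offset":[0,-0.9,0],"dr":[0,0,0]},{"gripper":0,"offset":[0,-0.9,0],"dr":[0,0,0]},{"gripper":0,"offset":[0,-0.9,0],"dr":[0,0,0]},{"gripper":0,"offset":[0,-0.9,0],"dr":[0,0,0]},{"gripper":0,"offset":[0,-0.9,0],"dr":[0,0,0]},{"gripper":0,"offset":[0,0,0],"dr":[0,0,0]}]}}

```text
t: 7.85
eef_pos: [0.4273, -0.067, 0.3976]
ee_rot: [-0.702, 0.702, -0.087, 0.09]
force: [0.8, -0.1, -1.8]
grip_width: 0.018
```

Run:
```python
from h import *
w=snap('wrist','w3.png');o=sensors.get_obs();print(o['force'],o['wrist_torque'],o['grip_width'],R4(o['ee_rot']).round(3))
p=np.array(o['eef_pos']);R=R4(o['ee_rot'])
print('pred tip px',proj(w,[p+R@[0,.167+.040,.074],p+R@[0,.167+.040,.03],p+R@[0,.207,-0.],p+R@[0,.137,0.]]))
plan((.608,-.040,.402),-14.3,0,maxstep=.95)
```

```text
[ 0.42222717 -1.09607973 -2.43376912] [-0.04349852  0.00886228 -0.01462112] 0.018259341623612847 [[ 0.969  0.001  0.247]
 [-0.247 -0.     0.969]
 [ 0.001 -1.    -0.   ]]
pred tip px [[280.69079524 117.50399916]
 [280.7011407  199.98980412]
 [280.70740578 251.22572064]
 [281.05288786 317.0153694 ]]
at 7.9 [ 0.4269 -0.0671  0.3965] F [ 0.42 -1.1  -2.43] n 8
[{"gripper":0,"offset":[0.84,-0.03,0.36],"dr":[0,0,0]}, {"gripper":0,"offset":[0.84,-0.03,0.35],"dr":[0,0,0]}, {"gripper":0,"offset":[0.85,-0.03,0.36],"dr":[0,0,0]}, {"gripper":0,"offset":[0.84,-0.02,0.35],"dr":[0,0,0]}, {"gripper":0,"offset":[0.85,-0.03,0.36],"dr":[0,0,0]}, {"gripper":0,"offset":[0.84,-0.02,0.35],"dr":[0,0,0]}, {"gripper":0,"offset":[0.85,-0.03,0.36],"dr":[0,0,0]}, {"gripper":0,"offset":[0.84,-0.02,0.35],"dr":[0,0,0.01]}]
```

View pics/w3.png

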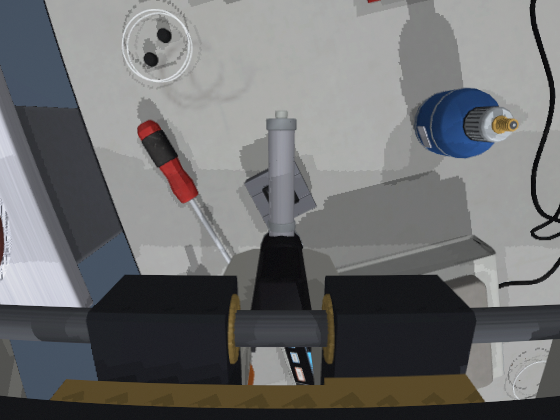

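```bash
python3 -c "
from h import *
plan((.6096,-.0375,.405),-14.3,0,maxstep=.95)"
```

```text
at 7.9 [ 0.4269 -0.0671  0.3965] F [ 0.42 -1.1  -2.43] n 8
[{"gripper":0,"offset":[0.85,-0.04,0.37],"dr":[0,0,0]}, {"gripper":0,"offset":[0.85,-0.04,0.37],"dr":[0,0,0]}, {"gripper":0,"offset":[0.85,-0.04,0.37],"dr":[0,0,0]}, {"gripper":0,"offset":[0.85,-0.04,0.37],"dr":[0,0,0]}, {"gripper":0,"offset":[0.85,-0.04,0.37],"dr":[0,0,0]}, {"gripper":0,"offset":[0.85,-0.04,0.37],"dr":[0,0,0]}, {"gripper":0,"offset":[0.84,-0.05,0.37],"dr":[0,0,0]}, {"gripper":0,"offset":[0.85,-0.04,0.37],"dr":[0,0,0.01]}]
```

Request:
{"api": "play_rows", "payload": {"deltas": [{"gripper":0,"offset":[0.85,-0.04,0.37],"dr":[0,0,0]},{"gripper":0,"offset":[0.85,-0.04,0.37],"dr":[0,0,0]},{"gripper":0,"offset":[0.85,-0.04,0.37],"dr":[0,0,0]},{"gripper":0,"offset":[0.85,-0.04,0.37],"dr":[0,0,0]},{"gripper":0,"offset":[0.85,-0.04,0.37],"dr":[0,0,0]},{"gripper":0,"offset":[0.85,-0.04,0.37],"dr":[0,0,0]},{"gripper":0,"offset":[0.84,-0.04,0.37],"dr":[0,0,0]},{"gripper":0,"offset":[0.85,-0.04,0.37],"dr":[0,0,0]},{"gripper":0,"offset":[0,0,0],"dr":[0,0,0]},{"gripper":0,"offset":[0,0,0],"dr":[0,0,0]},{"gripper":0,"offset":[0,0,0],"dr":[0,0,0]}]}}

```text
t: 9.28
eef_pos: [0.6092, -0.0377, 0.4036]
ee_rot: [-0.701, 0.702, -0.089, 0.088]
force: [0.5, 0.0, -1.9]
grip_width: 0.0187
```

Run:
```python
from h import *
w=snap('wrist','w4.png');a=snap('scene','s4.png');o=sensors.get_obs();print(o['t'],o['eef_pos'],o['force'])
p=np.array(o['eef_pos'])
u=proj(a,[(p[0],p[1],p[2]-.238),(p[0],p[1],.129),(.6098,-.0386,.129)]);print(u)
print(proj(w,[(.6098,-.0386,.108),(.6098,-.0386,.129)]))
A=cv2.resize(a['image'][120:225,230:315],None,fx=5,fy=5,interpolation=cv2.INTER_CUBIC)
W=cv2.resize(w['image'][100:240,200:360],None,fx=2.3,fy=3.75,interpolation=cv2.INTER_CUBIC)
cv2.imwrite('pics/c4.png',np.hstack([A,W])[...,::-1]);print(A.shape,W.shape)
```

```text
9.375 [ 0.60949198 -0.03765945  0.40410145] [-0.63786082 -0.51102073 -2.29093401]
[[272.1597424  158.27592144]
 [272.50222727 170.62780626]
 [272.64095878 170.46149682]]
[[283.44795787 212.82872879]
 [283.59107591 219.90760566]]
(525, 425, 3) (525, 368, 3)
```

View pics/c4.png

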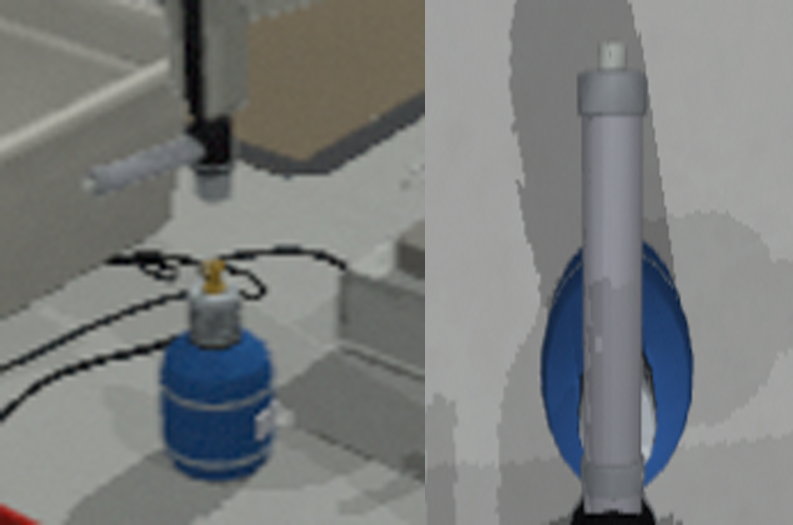

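Run:
```python
from h import *
w=snap('wrist');a=snap('scene');o=sensors.get_obs();p=np.array(o['eef_pos']);R=R4(o['ee_rot'])
print(p,'axis pred at neck, tip, base',proj(w,[p+R@[0,p[2]-.108,0],p+R@[0,.207,.074],p+R@[0,.207,.02]]))
hsv=cv2.cvtColor(w['image'],cv2.COLOR_RGB2HSV);m=cv2.inRange(hsv,(105,120,30),(125,255,255));g=cv2.cvtColor(w['image'],cv2.COLOR_RGB2GRAY).astype(int)
for y in(120,140,150): print(y,g[y,262:302])
for y in(190,196,202,208): x=np.nonzero(m[y,220:340])[0]+220;print(y,x.min(),x.max(),(x.min()+x.max())/2,[int(v) for v in x[np.nonzero(np.diff(x)>1)[0]]],[int(v) for v in x[np.nonzero(np.diff(x)>1)[0]+1]])
# scene: stem brass & chuck columns
h=cv2.cvtColor(a['image'],cv2.COLOR_RGB2HSV);mb=cv2.inRange(h[165:185,262:285],(12,90,60),(32,255,255));ys,xs=np.nonzero(mb);print('stem scene',xs.mean()+262,ys.min()+165,ys.max()+165)
gs=cv2.cvtColor(a['image'],cv2.COLOR_RGB2GRAY).astype(int)
for y in(155,157,158,160,161):print(y,gs[y,264:284])
for y in (182,185):print(y,gs[y,264:284])
```

```text
[ 0.60970977 -0.03755677  0.40423478] axis pred at neck, tip, base [[282.38650134 211.82819293]
 [283.08540493 116.57632632]
 [282.94394784 217.37624833]]
120 [121 120 120 121  96  91  92  94  99 105 109 114 117 121 124 128 130 133
 136 138 135 134 132 129 128 125 121 118 113 108 105 101  99  94 134 160
 161 161 161 161]
140 [119 120 120 120 121 120  97  98 105 112 118 124 127 129 132 138 142 143
 145 146 145 142 142 140 138 135 132 127 122 118 113 105 105 119 122 121
 121 121 159 161]
150 [121 121 121 120 121 121 102  99 106 111 118 125 129 130 133 139 143 145
 145 145 145 143 141 140 138 134 131 126 122 117 114 105 105 119 119 118
 119 119 120 119]
190 252 313 282.5 [267] [295]
196 251 315 283.0 [268] [296]
202 251 314 282.5 [266] [298]
208 252 313 282.5 [265] [300]
stem scene 272.42857142857144 172 178
155 [103 130 153 153 134  95  83  78  83  94  92 109 139 153 155 152 152 153
 152 148]
157 [107 130 153 153 137 101  93  95  99 100 101 105 134 153 154 153 154 153
 151 153]
158 [129 150 153 153 142 111  95  95  97 101 101 109 138 155 154 153 154 153
 154 155]
160 [132 152 153 154 153 151 141 130 133 140 146 150 152 152 153 154 154 153
 152 153]
161 [130 152 153 153 154 153 152 151 150 152 153 153 154 153 154 154 154 154
 152 154]
182 [144 142 140 117  67  67  85  93  85  82  79  85  76  99 133 143 142 143
 148 153]
185 [142 142 143 120  76  78  83  77  69  69  77  85  74  70 108 136 143 144
 143 143]
```

Request:
{"api": "play_rows", "payload": {"deltas": [{"gripper":0,"offset":[0.04,0.5,0],"dr":[0,0,0]},{"gripper":0,"offset":[0,0.6,0],"dr":[0,0,0]},{"gripper":0,"offset":[0,0.3,0],"dr":[0,0,0]},{"gripper":0,"offset":[0,0.1,0],"dr":[0,0,0]},{"gripper":0,"offset":[0,0.1,0],"dr":[0,0,0]},{"gripper":0,"offset":[0,0.1,0],"dr":[0,0,0]},{"gripper":0,"offset":[0,0,0],"dr":[0,0,0]}]}}

```text
t: 10.35
eef_pos: [0.611, -0.0376, 0.3616]
ee_rot: [0.702, -0.702, 0.088, -0.088]
force: [0.2, -0.9, -1.7]
grip_width: 0.0185
```

```bash
python3 -c "
from h import *
o=sensors.get_obs();print(o['eef_pos'],o['force'],o['wrist_torque'])
a=snap('scene')
g=cv2.cvtColor(a['image'],cv2.COLOR_RGB2GRAY).astype(int)
print(proj(a,[np.array(o['eef_pos'])-[0,0,.238]]))
for y in range(160,184,2):print(y,g[y,264:284])"
```

```text
[ 0.61101492 -0.03763648  0.36155071] [ 0.17679607 -0.9157753  -1.72253919] [-0.02892602 -0.1285948   0.00615822]
[[272.11422925 172.24678065]]
160 [130 155 142 100  16  18  17  24  14  17  17  15  94 144 154 154 155 155
 154 154]
162 [124 129 115 108  92  49  15  17  15  22  19  13  92 142 154 153 155 155
 152 154]
164 [117 113 117 118 111 110  82  16  22  17  16  20  72 131 156 155 155 156
 155 156]
166 [113 112 108  99  79  51  22  12  13  11  10  47 111 146 154 156 155 154
 155 156]
168 [133 151 151 150 119  43  46  54  56  49  41  75 132 155 156 155 155 155
 156 155]
170 [145 145 150 155 137 100  86  88  93  96 100 112 105  76  65  61  60  62
  60  62]
172 [140 108   8  17  85 109  94  98 100 101 100 109 137 147 148 147 147 149
 156 154]
174 [107 107 142 142 143 113  82  98  84  78 124 117  25  44  60  68 125 155
 154 152]
176 [104 139 142 143 143 151 138  97  81  78 116 145 153 155 152 149 115  42
 122 155]
178 [142 118  62  93 133 135 113  94  92 105 117 137 148 121  59 121 153 119
  29 119]
180 [139 138 139 119  92 111 122 126 129 130 122 115 107 101 123 147 148 148
 151 154]
182 [143 143 143 117  67  66  88  92  87  82  80  86  80 102 134 144 144 145
 150 153]
```

Request:
{"api": "play_rows", "payload": {"deltas": [{"gripper":0,"offset":[0,0.04,0],"dr":[0,0,0]},{"gripper":0,"offset":[0,0.04,0],"dr":[0,0,0]},{"gripper":0,"offset":[0,0.04,0],"dr":[0,0,0]},{"gripper":0,"offset":[0,0.04,0],"dr":[0,0,0]},{"gripper":0,"offset":[0,0.04,0],"dr":[0,0,0]},{"gripper":0,"offset":[0,0,0],"dr":[0,0,0]}]}}

```text
t: 11.15
eef_pos: [0.611, -0.0376, 0.3564]
ee_rot: [0.702, -0.702, 0.088, -0.088]
force: [-0.4, -0.0, -1.7]
grip_width: 0.0183
```

Request:
{"api": "play_rows", "payload": {"deltas": [{"gripper":0,"offset":[0,0.04,0],"dr":[0,0,0]},{"gripper":0,"offset":[0,0.04,0],"dr":[0,0,0]},{"gripper":0,"offset":[0,0,0],"dr":[0,0,0]}]}}

```text
t: 11.52
eef_pos: [0.6111, -0.0376, 0.3549]
ee_rot: [0.702, -0.702, 0.088, -0.088]
force: [-1.1, -0.7, -0.7]
grip_width: 0.0183
```

Request:
{"api": "play_rows", "payload": {"deltas": [{"gripper":0,"offset":[0,0.02,0],"dr":[0,0,0]},{"gripper":0,"offset":[0,0.02,0],"dr":[0,0,0]},{"gripper":0,"offset":[0,0,0],"dr":[0,0,0]}]}}

```text
t: 11.9
eef_pos: [0.6111, -0.0376, 0.3538]
ee_rot: [0.702, -0.702, 0.088, -0.088]
force: [-1.0, 0.8, 1.2]
grip_width: 0.0183
```

```bash
python3 -c "
from h import *
o=sensors.get_obs();print(o['eef_pos'],o['force'],o['wrist_torque'])"
```

```text
[ 0.61110242 -0.03760788  0.35378505] [-0.96605942  0.77002539  1.17715694] [-0.05748979  0.06958892  0.02042445]
```

Request:
{"api": "play_rows", "payload": {"deltas": [{"gripper":0,"offset":[0,0.02,0],"dr":[0,0,0]},{"gripper":0,"offset":[0,0,0],"dr":[0,0,0]}]}}

```text
t: 12.15
eef_pos: [0.6111, -0.0376, 0.3531]
ee_rot: [0.702, -0.702, 0.088, -0.088]
force: [-0.3, -0.6, 2.3]
grip_width: 0.0184
```

Request:
{"api": "play_rows", "payload": {"deltas": [{"gripper":0,"offset":[0,0.02,0],"dr":[0,0,0]},{"gripper":0,"offset":[0,0,0],"dr":[0,0,0]}]}}

```text
t: 12.4
eef_pos: [0.6111, -0.0377, 0.3525]
ee_rot: [0.702, -0.702, 0.088, -0.088]
force: [-0.4, -0.7, 2.1]
grip_width: 0.0179
```

Request:
{"api": "play_rows", "payload": {"deltas": [{"gripper":0,"offset":[0,0.02,0],"dr":[0,0,0]},{"gripper":0,"offset":[0,0,0],"dr":[0,0,0]}]}}

```text
t: 12.65
eef_pos: [0.6111, -0.0377, 0.352]
ee_rot: [0.702, -0.702, 0.088, -0.088]
force: [-0.6, -0.3, 1.8]
grip_width: 0.0186
```

Request:
{"api": "play_rows", "payload": {"deltas": [{"gripper":0,"offset":[0,0.015,0],"dr":[0,0,0]},{"gripper":0,"offset":[0,0,0],"dr":[0,0,0]}]}}

```text
t: 12.9
eef_pos: [0.6111, -0.0376, 0.3517]
ee_rot: [0.702, -0.702, 0.088, -0.088]
force: [-0.2, -0.5, 1.5]
grip_width: 0.0186
```

Request:
{"api": "play_rows", "payload": {"deltas": [{"gripper":0,"offset":[0,0.02,0],"dr":[0,0,0]},{"gripper":0,"offset":[0,0,0],"dr":[0,0,0]}]}}

```text
t: 13.15
eef_pos: [0.6111, -0.0377, 0.3512]
ee_rot: [0.702, -0.702, 0.088, -0.088]
force: [0.3, -0.1, 1.7]
grip_width: 0.0183
```

Request:
{"api": "play_rows", "payload": {"deltas": [{"gripper":0,"offset":[0,0.02,0],"dr":[0,0,0]},{"gripper":0,"offset":[0,0,0],"dr":[0,0,0]}]}}

```text
t: 13.4
eef_pos: [0.6111, -0.0376, 0.3507]
ee_rot: [0.702, -0.702, 0.088, -0.088]
force: [-0.4, 0.7, 2.2]
grip_width: 0.0184
```

Run:
```python
from h import *
w=snap('wrist');a=snap('scene')
A=cv2.resize(a['image'][140:225,240:305],None,fx=6,fy=6,interpolation=cv2.INTER_CUBIC)
W=cv2.resize(w['image'][70:240,215:345],None,fx=3,fy=3,interpolation=cv2.INTER_CUBIC)
cv2.imwrite('pics/c5.png',np.hstack([A,W])[...,::-1]);print(A.shape,W.shape)
```

```text
(510, 390, 3) (510, 390, 3)
```

View pics/c5.png

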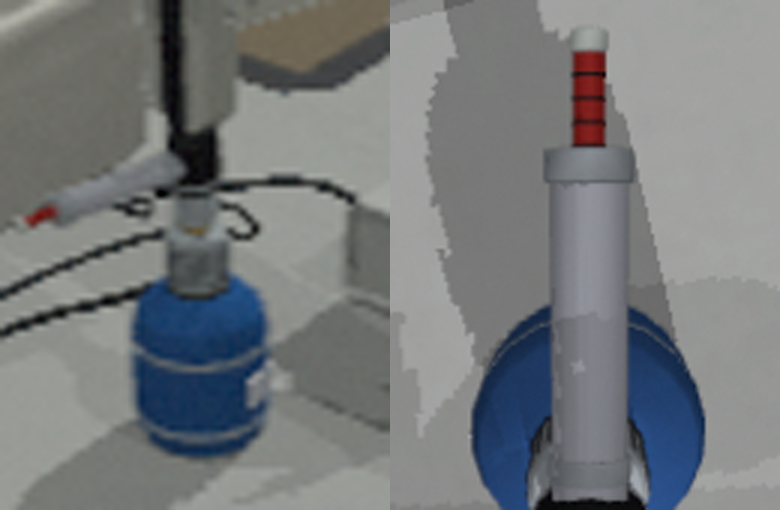

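Request:
{"api": "play_rows", "payload": {"deltas": [{"gripper":0,"offset":[0,0.02,0],"dr":[0,0,0]},{"gripper":0,"offset":[0,0,0],"dr":[0,0,0]}]}}

```text
t: 13.75
eef_pos: [0.611, -0.0376, 0.3501]
ee_rot: [0.702, -0.702, 0.088, -0.088]
force: [0.1, -0.0, 1.9]
grip_width: 0.0183
```

Request:
{"api": "play_rows", "payload": {"deltas": [{"gripper":0,"offset":[0,0.02,0],"dr":[0,0,0]},{"gripper":0,"offset":[0,0,0],"dr":[0,0,0]}]}}

```text
t: 14.0
eef_pos: [0.6111, -0.0377, 0.3496]
ee_rot: [0.702, -0.702, 0.088, -0.088]
force: [-0.5, 0.2, 1.9]
grip_width: 0.0186
```

Request:
{"api": "play_rows", "payload": {"deltas": [{"gripper":0,"offset":[0,0.02,0],"dr":[0,0,0]},{"gripper":0,"offset":[0,0,0],"dr":[0,0,0]}]}}

```text
t: 14.25
eef_pos: [0.611, -0.0377, 0.3492]
ee_rot: [0.702, -0.702, 0.088, -0.088]
force: [0.2, -0.7, 2.3]
grip_width: 0.0181
```

Request:
{"api": "play_rows", "payload": {"deltas": [{"gripper":0,"offset":[0,0.02,0],"dr":[0,0,0]},{"gripper":0,"offset":[0,0,0],"dr":[0,0,0]}]}}

```text
t: 14.5
eef_pos: [0.6111, -0.0376, 0.3489]
ee_rot: [0.702, -0.702, 0.088, -0.088]
force: [0.6, -0.4, 4.1]
grip_width: 0.0187
```

```bash
cat > rod.py <<'E'
from h import *
w=snap('wrist');o=sensors.get_obs();print(o['t'],o['eef_pos'],o['force'])
h=cv2.cvtColor(w['image'],cv2.COLOR_RGB2HSV)
for v in range(48,126): print(v,h[v,281],end=' ')
E
python3 rod.py
```

```text
14.55 [ 0.61106296 -0.03759829  0.34891475] [-0.11178391  0.04225045  4.35383041]
48 [ 45   4 126] 49 [ 60   2 127] 50 [ 60   2 127] 51 [ 60   2 127] 52 [ 75   4 127] 53 [ 30   2 130] 54 [ 30   2 140] 55 [  0   2 140] 56 [  0   0 139] 57 [ 45   4 141] 58 [ 45   4 142] 59 [ 30   2 151] 60 [ 45   3 162] 61 [ 60   3 163] 62 [ 30   2 162] 63 [ 30   3 162] 64 [ 30   2 161] 65 [ 45   3 150] 66 [ 70   9 166] 67 [ 60   6 167] 68 [ 66   8 167] 69 [ 68   6 165] 70 [ 70   5 163] 71 [ 66   8 163] 72 [ 68   7 152] 73 [  6  34 120] 74 [  0 191 131] 75 [  0 193 131] 76 [  0 193 131] 77 [  1 193 131] 78 [  1 193 131] 79 [  1 191 131] 80 [  0 170  93] 81 [179 139  64] 82 [  1 188 114] 83 [  1 193 131] 84 [  1 193 131] 85 [  1 189 131] 86 [  1 194 130] 87 [  1 196 129] 88 [  1 172  89] 89 [179 127  56] 90 [  0 190 125] 91 [  1 194 130] 92 [  0 194 130] 93 [  0 191 131] 94 [  0 191 131] 95 [  1 192 130] 96 [  0 188 126] 97 [177 102  45] 98 [  0 185 109] 99 [  1 193 131] 100 [  1 194 130] 101 [  0 191 131] 102 [  1 191 131] 103 [  1 194 130] 104 [  0 185 113] 105 [28 65 47] 106 [ 68 146  91] 107 [ 67 152 116] 108 [ 68 155 115] 109 [ 68 153 115] 110 [ 68 156 116] 111 [ 68 155 115] 112 [ 68 144  90] 113 [ 70 119  60] 114 [ 68 149  99] 115 [ 68 156 116] 116 [ 68 156 116] 117 [ 68 155 115] 118 [ 68 138 109] 119 [ 82  31 125] 120 [105  18 143] 121 [104  19 145] 122 [104  19 144] 123 [105  18 142] 124 [105  18 140] 125 [106  20 139]
```

Request:
{"api": "play_rows", "payload": {"deltas": [{"gripper":0,"offset":[0,0.015,0],"dr":[0,0,0]},{"gripper":0,"offset":[0,0,0],"dr":[0,0,0]}]}}

```text
t: 14.8
eef_pos: [0.6111, -0.0375, 0.3488]
ee_rot: [0.702, -0.702, 0.088, -0.088]
force: [-0.3, -0.9, 5.4]
grip_width: 0.0182
```

Request:
{"api": "play_rows", "payload": {"deltas": [{"gripper":0,"offset":[0,0.015,0],"dr":[0,0,0]},{"gripper":0,"offset":[0,0,0],"dr":[0,0,0]}]}}

```text
t: 15.05
eef_pos: [0.6111, -0.0374, 0.3487]
ee_rot: [0.702, -0.701, 0.088, -0.088]
force: [-0.8, -0.2, 7.3]
grip_width: 0.0184
```

Request:
{"api": "play_rows", "payload": {"deltas": [{"gripper":0,"offset":[0,0.02,0],"dr":[0,0,0]},{"gripper":0,"offset":[0,0.02,0],"dr":[0,0,0]},{"gripper":0,"offset":[0,0,0],"dr":[0,0,0]},{"gripper":0,"offset":[0,0,0],"dr":[0,0,0]}]}}

```text
t: 15.55
eef_pos: [0.6113, -0.0373, 0.3484]
ee_rot: [0.702, -0.701, 0.087, -0.089]
force: [-1.6, 0.3, 9.0]
grip_width: 0.0183
```

```bash
python3 -c "
from h import *
o=sensors.get_obs();print(o['t'],o['eef_pos'],o['force'],o['wrist_torque'])"
```

```text
15.55 [ 0.61125209 -0.03729038  0.34836978] [-1.5504627   0.27103772  9.04287251] [-0.06923748  0.28250621 -0.00946955]
```

Request:
{"api": "play_rows", "payload": {"deltas": [{"gripper":0,"offset":[0,0.02,0],"dr":[0,0,0]},{"gripper":0,"offset":[0,0.02,0],"dr":[0,0,0]},{"gripper":0,"offset":[0,0,0],"dr":[0,0,0]}]}}

```text
t: 15.92
eef_pos: [0.6114, -0.0371, 0.3481]
ee_rot: [0.702, -0.701, 0.087, -0.089]
force: [-1.8, -0.0, 11.2]
grip_width: 0.0184
```

Request:
{"api": "play_rows", "payload": {"deltas": [{"gripper":0,"offset":[0,0.02,0],"dr":[0,0,0]},{"gripper":0,"offset":[0,0.01,0],"dr":[0,0,0]},{"gripper":0,"offset":[0,0,0],"dr":[0,0,0]}]}}

```text
t: 16.3
eef_pos: [0.6115, -0.037, 0.3479]
ee_rot: [0.702, -0.701, 0.087, -0.089]
force: [-2.4, 0.5, 12.6]
grip_width: 0.0181
```

Request:
{"api": "play_rows", "payload": {"deltas": [{"gripper":0,"offset":[0,0.02,0],"dr":[0,0,0]},{"gripper":0,"offset":[0,0.02,0],"dr":[0,0,0]},{"gripper":0,"offset":[0,0,0],"dr":[0,0,0]}]}}

```text
t: 16.68
eef_pos: [0.6116, -0.0369, 0.3476]
ee_rot: [0.702, -0.701, 0.086, -0.09]
force: [-2.7, -0.7, 16.1]
grip_width: 0.0185
```

```bash
python3 -c "
from h import *
for i in range(5):
  o=sensors.get_obs();vision.snapshot('top');print(o['t'],o['eef_pos'],o['force'],o['wrist_torque'])"
```

```text
16.675 [ 0.61159376 -0.03689601  0.34759197] [-2.66685552 -0.65250128 16.06487212] [-0.03129384  0.72186013 -0.00992702]
16.725 [ 0.61158645 -0.03692808  0.34759549] [-2.62423693  0.1470215  16.55777941] [-0.01479394  0.69389841 -0.01982139]
16.775 [ 0.6115931  -0.03690727  0.34759554] [-1.66911698  0.15160473 16.19181464] [-0.02802461  0.7358509   0.06782992]
16.825 [ 0.6115697  -0.03692987  0.34757405] [-2.78306831e+00 -5.89975598e-03  1.62131141e+01] [-0.01348997  0.71710783  0.02442868]
16.875 [ 0.61157034 -0.03687734  0.34758793] [-2.33241271  0.88620637 16.08290155] [-0.05979123  0.69933696  0.01149589]
```

Request:
{"api": "play_rows", "payload": {"deltas": [{"gripper":0,"offset":[0,-0.01,0],"dr":[0,0,0]},{"gripper":0,"offset":[0,0,0],"dr":[0,0,0]},{"gripper":0,"offset":[0,0,0],"dr":[0,0,0]},{"gripper":0,"offset":[0,0,0],"dr":[0,0,0]},{"gripper":0,"offset":[0,0,0],"dr":[0,0,0]},{"gripper":0,"offset":[0,0,0],"dr":[0,0,0]},{"gripper":0,"offset":[0,0,0],"dr":[0,0,0]},{"gripper":0,"offset":[0,0,0],"dr":[0,0,0]},{"gripper":0,"offset":[0,0,0],"dr":[0,0,0]},{"gripper":0,"offset":[0,0,0],"dr":[0,0,0]}]}}

```text
t: 18.18
eef_pos: [0.6116, -0.0369, 0.3476]
ee_rot: [0.702, -0.701, 0.087, -0.089]
force: [-4.0, -0.3, 15.6]
grip_width: 0.0185
```

Run:
```python
from h import *
w=snap('wrist');a=snap('scene');o=sensors.get_obs();print(o['t'],o['force'],R4(o['ee_rot']).round(3),o['eef_pos'])
A=cv2.resize(a['image'][140:225,240:305],None,fx=6,fy=6,interpolation=cv2.INTER_CUBIC)
W=cv2.resize(w['image'][60:230,215:345],None,fx=3,fy=3,interpolation=cv2.INTER_CUBIC)
cv2.imwrite('pics/c6.png',np.hstack([A,W])[...,::-1])
```

```text
18.275 [-3.26735581 -0.03290214 14.84604023] [[ 0.969  0.004  0.247]
 [-0.247  0.     0.969]
 [ 0.004 -1.     0.002]] [ 0.61155538 -0.03690941  0.34761377]
```

View pics/c6.png

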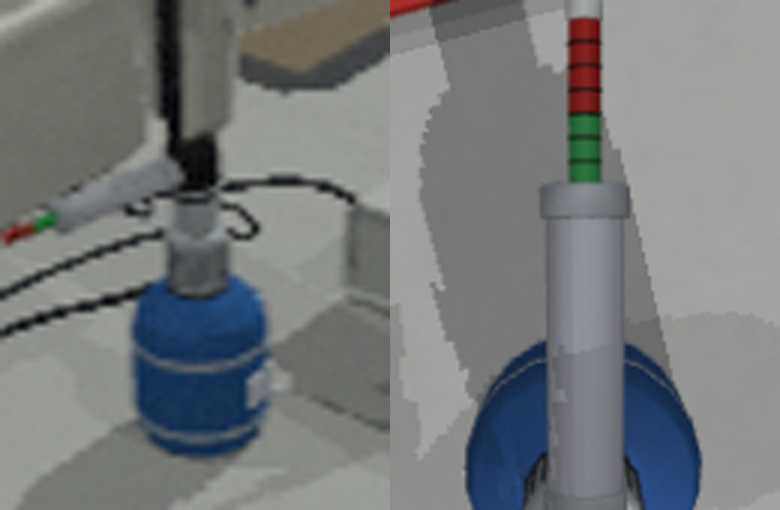

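Request:
{"api": "play_rows", "payload": {"deltas": [{"gripper":0,"offset":[0,-0.1,0],"dr":[0,0,0]},{"gripper":0,"offset":[0,-0.1,0],"dr":[0,0,0]},{"gripper":0,"offset":[0,-0.1,0],"dr":[0,0,0]},{"gripper":0,"offset":[0,-0.1,0],"dr":[0,0,0]},{"gripper":0,"offset":[0,-0.2,0],"dr":[0,0,0]},{"gripper":0,"offset":[0,-0.3,0],"dr":[0,0,0]},{"gripper":0,"offset":[0,-0.6,0],"dr":[0,0,0]},{"gripper":0,"offset":[0,-0.7,0],"dr":[0,0,0]},{"gripper":0,"offset":[0,-0.3,0],"dr":[0,0,0]},{"gripper":0,"offset":[0,0,0],"dr":[0,0,0]},{"gripper":0,"offset":[0,0,0],"dr":[0,0,0]}]}}

```text
t: 19.65
eef_pos: [0.6108, -0.0377, 0.4063]
ee_rot: [-0.702, 0.702, -0.089, 0.088]
force: [-0.2, -0.5, -2.3]
grip_width: 0.0183
```

Run:
```python
from h import *
w=snap('wrist','w7.png');a=snap('scene','s7.png');o=sensors.get_obs();print(o['t'],o['force'],o['wrist_torque'],R4(o['ee_rot']).round(3))
g=cv2.cvtColor(w['image'],cv2.COLOR_RGB2GRAY).astype(int)
print('v profile',g[105:130,281]); 
for y in(140,180):print(y,g[y,262:302])
gs=cv2.cvtColor(a['image'],cv2.COLOR_RGB2GRAY).astype(int);print(proj(a,[np.array(o['eef_pos'])-[0,0,.238]]))
print(gs[145:170,272])
h=cv2.cvtColor(a['image'],cv2.COLOR_RGB2HSV);m=cv2.inRange(h,(105,150,60),(125,255,255));print(cv2.connectedComponentsWithStats(m)[2:])
plan((.4273,-.0672,.402),-14.3,0,maxstep=.95)
```

```text
19.75 [ 0.13877159 -0.05657518 -2.35382137] [-0.04801872 -0.06679874 -0.00050816] [[ 0.969 -0.002  0.247]
 [-0.247  0.     0.969]
 [-0.001 -1.    -0.   ]]
v profile [ 79  90  89  88  89  89  70  50  75  89  88  88  89  83 105 131 137 137
 137 135 134 132 130 130 129]
140 [120 121 121 120 121 121  97  98 105 111 120 125 128 130 132 139 142 144
 146 146 146 144 143 141 138 137 133 127 123 118 113 105 105 120 121 121
 122 159 162 162]
180 [ 52  52  53  53  53  53  67  95 107  98 101 107 111 113 115 121 127 128
 127 131 130 130 129 128 128 125 123 121 117 114 111 102  70  54  55  55
  56  56  55  55]
[[271.75913218 157.43334574]]
[ 24  17  16  11  12  16  14  59  40  69  98 100  97 100 121 149 152 153
 153 152 154 153 154 154 153]
(array([[     0,      0,    560,    420, 234703],
       [   448,    110,      1,      1,      1],
       [   396,    159,      1,      1,      1],
       [   398,    160,      1,      1,      1],
       [   417,    164,      1,      1,      1],
       [   420,    165,      3,      1,      3],
       [   424,    166,      3,      1,      3],
       [   372,    
[... 672 characters left out ...]
       [272.08938547, 205.86592179],
       [283.        , 208.        ],
       [273.32      , 214.04      ],
       [177.46153846, 229.73076923],
       [222.        , 326.        ]]))
at 19.75 [ 0.6108 -0.0377  0.4062] F [ 0.14 -0.06 -2.35] n 8
[{"gripper":0,"offset":[-0.85,0.02,-0.37],"dr":[0,0,0]}, {"gripper":0,"offset":[-0.85,0.02,-0.37],"dr":[0,0,0]}, {"gripper":0,"offset":[-0.85,0.02,-0.37],"dr":[0,0,0]}, {"gripper":0,"offset":[-0.85,0.02,-0.37],"dr":[0,0,0]}, {"gripper":0,"offset":[-0.86,0.02,-0.37],"dr":[0,0,0]}, {"gripper":0,"offset":[-0.85,0.03,-0.37],"dr":[0,0,0]}, {"gripper":0,"offset":[-0.86,0.02,-0.37],"dr":[0,0,-0.01]}, {"gripper":0,"offset":[-0.85,0.03,-0.37],"dr":[0,0,0]}]
```

Request:
{"api": "play_rows", "payload": {"deltas": [{"gripper":0,"offset":[-0.85,0.02,-0.37],"dr":[0,0,0]},{"gripper":0,"offset":[-0.85,0.02,-0.37],"dr":[0,0,0]},{"gripper":0,"offset":[-0.85,0.02,-0.37],"dr":[0,0,0]},{"gripper":0,"offset":[-0.85,0.02,-0.37],"dr":[0,0,0]},{"gripper":0,"offset":[-0.86,0.02,-0.37],"dr":[0,0,0]},{"gripper":0,"offset":[-0.85,0.03,-0.37],"dr":[0,0,0]},{"gripper":0,"offset":[-0.86,0.02,-0.37],"dr":[0,0,0]},{"gripper":0,"offset":[-0.85,0.03,-0.37],"dr":[0,0,0]},{"gripper":0,"offset":[0,0,0],"dr":[0,0,0]},{"gripper":0,"offset":[0,0,0],"dr":[0,0,0]}]}}

```text
t: 21.0
eef_pos: [0.4284, -0.0671, 0.4026]
ee_rot: [0.702, -0.701, 0.087, -0.089]
force: [0.5, -0.4, -1.2]
grip_width: 0.0185
```

```bash
python3 -c "
from h import *
plan((.4273,-.0672,.278),-14.3,0,maxstep=.95)"
```

```text
at 21.0 [ 0.4284 -0.0671  0.4026] F [ 0.49 -0.38 -1.18] n 6
[{"gripper":0,"offset":[-0.01,0.83,0],"dr":[0,0,0]}, {"gripper":0,"offset":[-0.01,0.83,0],"dr":[0,0,0]}, {"gripper":0,"offset":[-0.01,0.83,0],"dr":[0,0,0]}, {"gripper":0,"offset":[-0.01,0.83,-0.01],"dr":[0,0,0]}, {"gripper":0,"offset":[0,0.83,0],"dr":[0,0,0.01]}, {"gripper":0,"offset":[-0.01,0.84,-0.01],"dr":[-0.01,0,0]}]
```

Request:
{"api": "play_rows", "payload": {"deltas": [{"gripper":0,"offset":[-0.01,0.83,0],"dr":[0,0,0]},{"gripper":0,"offset":[-0.01,0.83,0],"dr":[0,0,0]},{"gripper":0,"offset":[-0.01,0.83,0],"dr":[0,0,0]},{"gripper":0,"offset":[-0.01,0.83,0],"dr":[0,0,0]},{"gripper":0,"offset":[0,0.83,0],"dr":[0,0,0]},{"gripper":0,"offset":[0,0.65,0],"dr":[0,0,0]},{"gripper":0,"offset":[0,0,0],"dr":[0,0,0]},{"gripper":0,"offset":[0,0,0],"dr":[0,0,0]}]}}

```text
t: 22.0
eef_pos: [0.4275, -0.0667, 0.2827]
ee_rot: [0.702, -0.701, 0.087, -0.088]
force: [-0.5, 0.5, -2.2]
grip_width: 0.0178
```

```bash
python3 -c "
from h import *
o=sensors.get_obs();print(o['eef_pos'],R4(o['ee_rot']).round(4))
plan((.4273,-.0672,.2525),-14.3,0,maxstep=.3)"
```

```text
[ 0.42747997 -0.06673915  0.28274129] [[ 9.690e-01  1.500e-03  2.469e-01]
 [-2.469e-01  3.000e-04  9.690e-01]
 [ 1.400e-03 -1.000e+00  6.000e-04]]
at 22.0 [ 0.4275 -0.0667  0.2827] F [-0.53  0.45 -2.17] n 5
[{"gripper":0,"offset":[0,0.24,0],"dr":[0,0,0]}, {"gripper":0,"offset":[0,0.24,-0.01],"dr":[0,0,0]}, {"gripper":0,"offset":[0,0.24,0],"dr":[0,0,0]}, {"gripper":0,"offset":[0,0.24,-0.01],"dr":[0,0,0]}, {"gripper":0,"offset":[0,0.25,0],"dr":[0,0,0.01]}]
```

Request:
{"api": "play_rows", "payload": {"deltas": [{"gripper":0,"offset":[0,0.24,0],"dr":[0,0,0]},{"gripper":0,"offset":[0,0.24,-0.01],"dr":[0,0,0]},{"gripper":0,"offset":[0,0.24,0],"dr":[0,0,0]},{"gripper":0,"offset":[0,0,0],"dr":[0,0,0]}]}}

```text
t: 22.5
eef_pos: [0.4263, -0.0672, 0.2639]
ee_rot: [0.702, -0.702, 0.088, -0.088]
force: [0.5, 0.8, -2.5]
grip_width: 0.0185
```

Request:
{"api": "play_rows", "payload": {"deltas": [{"gripper":0,"offset":[0,0.24,0],"dr":[0,0,0]},{"gripper":0,"offset":[0,0.24,0],"dr":[0,0,0]},{"gripper":0,"offset":[0,0.06,0],"dr":[0,0,0]},{"gripper":0,"offset":[0,0,0],"dr":[0,0,0]}]}}

```text
t: 23.0
eef_pos: [0.4266, -0.0671, 0.2508]
ee_rot: [0.702, -0.702, 0.088, -0.088]
force: [-0.6, 0.7, -2.0]
grip_width: 0.0184
```

Request:
{"api": "play_rows", "payload": {"deltas": [{"gripper":0,"offset":[0.02,0.03,0],"dr":[0,0,0]},{"gripper":0,"offset":[0,0.03,0],"dr":[0,0,0]},{"gripper":0,"offset":[0,0.03,0],"dr":[0,0,0]},{"gripper":0,"offset":[0,0,0],"dr":[0,0,0]}]}}

```text
t: 23.5
eef_pos: [0.4269, -0.0673, 0.2488]
ee_rot: [-0.702, 0.702, -0.088, 0.088]
force: [-0.6, 0.8, 0.7]
grip_width: 0.0181
```

Request:
{"api": "play_rows", "payload": {"deltas": [{"gripper":25,"offset":[0,0,0],"dr":[0,0,0]},{"gripper":40,"offset":[0,0,0],"dr":[0,0,0]},{"gripper":50,"offset":[0,0,0],"dr":[0,0,0]},{"gripper":60,"offset":[0,-0.5,0],"dr":[0,0,0]},{"gripper":80,"offset":[0,-0.9,0],"dr":[0,0,0]},{"gripper":100,"offset":[0,-0.9,0],"dr":[0,0,0]},{"gripper":100,"offset":[0,-0.9,0],"dr":[0,0,0]},{"gripper":100,"offset":[0,0,0],"dr":[0,0,0]}]}}

```text
t: 24.5
eef_pos: [0.4274, -0.0673, 0.3304]
ee_rot: [-0.702, 0.702, -0.087, 0.09]
force: [-0.4, 0.2, -0.6]
grip_width: 0.0886
```

Run:
```python
from h import *
o=sensors.get_obs()
w=snap('wrist','w8.png')
plan((o['eef_pos'][0],o['eef_pos'][1],.39),-14.3,100,maxstep=.95)
plan((.609,-.038,.39),-14.3,100,maxstep=.95,start=(o['eef_pos'][0],o['eef_pos'][1],.39))
```

```text
at 24.55 [ 0.427  -0.0674  0.3294] F [-1.1  -0.24  0.44] n 3
[{"gripper":100,"offset":[0.01,-0.81,0],"dr":[0,0,0]}, {"gripper":100,"offset":[0.01,-0.81,0],"dr":[0,0,0.01]}, {"gripper":100,"offset":[0,-0.8,0.01],"dr":[0,0,0]}]
at 24.55 [ 0.427  -0.0674  0.3294] F [-1.1  -0.24  0.44] n 8
[{"gripper":100,"offset":[0.84,0,0.37],"dr":[0,0,0]}, {"gripper":100,"offset":[0.84,0,0.37],"dr":[0,0,0]}, {"gripper":100,"offset":[0.84,0,0.37],"dr":[0,0,0]}, {"gripper":100,"offset":[0.85,0,0.36],"dr":[0,0,0]}, {"gripper":100,"offset":[0.84,0,0.37],"dr":[0,0,0]}, {"gripper":100,"offset":[0.85,0,0.36],"dr":[0,0,0]}, {"gripper":100,"offset":[0.84,0.01,0.37],"dr":[0,0,0.01]}, {"gripper":100,"offset":[0.85,0,0.36],"dr":[0,0,0]}]
```

View pics/w8.png

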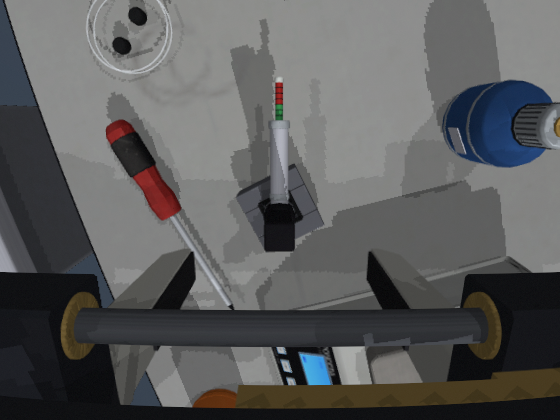

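Request:
{"api": "play_rows", "payload": {"deltas": [{"gripper":100,"offset":[0,-0.8,0],"dr":[0,0,0]},{"gripper":100,"offset":[0.3,-0.8,0.1],"dr":[0,0,0]},{"gripper":100,"offset":[0.8,-0.6,0.35],"dr":[0,0,0]},{"gripper":100,"offset":[0.85,0,0.37],"dr":[0,0,0]},{"gripper":100,"offset":[0.85,0,0.37],"dr":[0,0,0]},{"gripper":100,"offset":[0.85,0,0.37],"dr":[0,0,0]},{"gripper":100,"offset":[0.85,0,0.37],"dr":[0,0,0]},{"gripper":100,"offset":[0.85,0,0.37],"dr":[0,0,0]},{"gripper":100,"offset":[0.85,0,0.37],"dr":[0,0,0]},{"gripper":100,"offset":[0.6,0.4,0.25],"dr":[0,0,0]},{"gripper":100,"offset":[0,0,0],"dr":[0,0,0]},{"gripper":100,"offset":[0,0,0],"dr":[0,0,0]}]}}

```text
t: 26.05
eef_pos: [0.6091, -0.0388, 0.373]
ee_rot: [-0.701, 0.702, -0.089, 0.087]
force: [-0.0, 0.5, 0.0]
grip_width: 0.093
```

```bash
python3 -c "
from h import *
plan((.6105,-.038,.265),-14.3,100,maxstep=.9)"
```

```text
at 26.05 [ 0.6091 -0.0388  0.373 ] F [-0.04  0.52  0.05] n 5
[{"gripper":100,"offset":[0.01,0.86,0.01],"dr":[0,0,0]}, {"gripper":100,"offset":[0.01,0.86,0.01],"dr":[0,0,0]}, {"gripper":100,"offset":[0.01,0.87,0.01],"dr":[0,0,0]}, {"gripper":100,"offset":[0.01,0.86,0.01],"dr":[0,0,-0.01]}, {"gripper":100,"offset":[0.01,0.87,0.01],"dr":[0.01,0,0]}]
```

Request:
{"api": "play_rows", "payload": {"deltas": [{"gripper":100,"offset":[0.01,0.86,0.01],"dr":[0,0,0]},{"gripper":100,"offset":[0.01,0.86,0.01],"dr":[0,0,0]},{"gripper":100,"offset":[0.01,0.87,0.01],"dr":[0,0,0]},{"gripper":100,"offset":[0.01,0.86,0.01],"dr":[0,0,0]},{"gripper":80,"offset":[0.01,0.87,0.01],"dr":[0,0,0]},{"gripper":45,"offset":[0,0,0],"dr":[0,0,0]},{"gripper":38,"offset":[0,0,0],"dr":[0,0,0]},{"gripper":30,"offset":[0,0,0],"dr":[0,0,0]},{"gripper":10,"offset":[0,0,0],"dr":[0,0,0]},{"gripper":10,"offset":[0,0,0],"dr":[0,0,0]},{"gripper":10,"offset":[0,0,0],"dr":[0,0,0]}], "grip_force": 50}}

```text
t: 27.42
eef_pos: [0.6113, -0.0377, 0.2658]
ee_rot: [0.702, -0.702, 0.088, -0.088]
force: [-0.2, -0.0, 2.6]
grip_width: 0.0277
```

```bash
python3 -c "
from h import *
o=sensors.get_obs();print(o['grip_width'],o['force'])
p=np.array(o['eef_pos'])
plan((.457,.199,p[2]+.06),0,10,start=p+[0,0,.06],maxstep=.95)"
```

```text
0.02767663743466276 [-0.20400428 -0.01091373  2.57777892]
at 27.425 [ 0.6113 -0.0377  0.2658] F [-0.2  -0.01  2.58] n 12
[{"gripper":10,"offset":[-0.69,0,0.64],"dr":[0,-0.15,0]}, {"gripper":10,"offset":[-0.68,0,0.65],"dr":[0,-0.15,0]}, {"gripper":10,"offset":[-0.67,0,0.67],"dr":[0,-0.15,0]}, {"gripper":10,"offset":[-0.65,0,0.68],"dr":[0,-0.15,0]}, {"gripper":10,"offset":[-0.64,0,0.69],"dr":[0,-0.15,0]}, {"gripper":10,"offset":[-0.62,0,0.71],"dr":[0,-0.15,0]}, {"gripper":10,"offset":[-0.61,0,0.72],"dr":[0,-0.15,0]}, {"gripper":10,"offset":[-0.59,0,0.73],"dr":[0,-0.15,0]}, {"gripper":10,"offset":[-0.58,0,0.74],"dr":[0,-0.15,0]}, {"gripper":10,"offset":[-0.56,0,0.76],"dr":[0,-0.15,0]}, {"gripper":10,"offset":[-0.55,0,0.77],"dr":[0,-0.14,0]}, {"gripper":10,"offset":[-0.53,0,0.77],"dr":[0,-0.15,0]}]
```

Request:
{"api": "play_rows", "payload": {"deltas": [{"gripper":10,"offset":[0,-0.4,0],"dr":[0,0,0]},{"gripper":10,"offset":[0,-0.7,0],"dr":[0,0,0]},{"gripper":10,"offset":[0,-0.8,0],"dr":[0,0,0]},{"gripper":10,"offset":[0,-0.5,0],"dr":[0,0,0]},{"gripper":10,"offset":[0,0,0],"dr":[0,0,0]}]}}

```text
t: 28.05
eef_pos: [0.6115, -0.0376, 0.327]
ee_rot: [0.702, -0.701, 0.087, -0.089]
force: [0.0, 0.7, -5.5]
grip_width: 0.0267
```

Request:
{"api": "play_rows", "payload": {"deltas": [{"gripper":10,"offset":[-0.5,0,0.45],"dr":[0,-0.15,0]},{"gripper":10,"offset":[-0.68,0,0.65],"dr":[0,-0.15,0]},{"gripper":10,"offset":[-0.67,0,0.67],"dr":[0,-0.15,0]},{"gripper":10,"offset":[-0.65,0,0.68],"dr":[0,-0.15,0]},{"gripper":10,"offset":[-0.64,0,0.69],"dr":[0,-0.15,0]},{"gripper":10,"offset":[-0.62,0,0.71],"dr":[0,-0.15,0]},{"gripper":10,"offset":[-0.61,0,0.72],"dr":[0,-0.15,0]},{"gripper":10,"offset":[-0.59,0,0.73],"dr":[0,-0.15,0]},{"gripper":10,"offset":[-0.58,0,0.74],"dr":[0,-0.15,0]},{"gripper":10,"offset":[-0.56,0,0.76],"dr":[0,-0.15,0]},{"gripper":10,"offset":[-0.5,0,0.6],"dr":[0,-0.15,0]},{"gripper":10,"offset":[-0.2,0,0.3],"dr":[0,-0.15,0]}]}}

```text
t: 29.55
eef_pos: [0.4684, 0.1783, 0.3258]
ee_rot: [0.707, -0.707, -0.002, 0.002]
force: [0.9, -0.0, -4.5]
grip_width: 0.027
```

Run:
```python
from h import *
a=snap('scene','s9.png');b=snap('top','t9.png');o=sensors.get_obs();print(o['force'],o['grip_width'])
plan((.457,.199,.2658+.03),0,10,maxstep=.6)
h=cv2.cvtColor(a['image'],cv2.COLOR_RGB2HSV);m=cv2.inRange(h,(105,150,60),(125,255,255));print(cv2.boundingRect(m[200:330,150:350]))
```

```text
[-0.06840114  0.60616656 -5.30467482] 0.02690720391137637
at 29.65 [0.469  0.1779 0.3258] F [-0.07  0.61 -5.3 ] n 3
[{"gripper":10,"offset":[-0.16,0.4,0.28],"dr":[0,0.01,0]}, {"gripper":10,"offset":[-0.16,0.4,0.28],"dr":[0,0.01,0]}, {"gripper":10,"offset":[-0.16,0.4,0.28],"dr":[0,0.01,0]}]
(24, 22, 99, 107)
```

Request:
{"api": "play_rows", "payload": {"deltas": [{"gripper":10,"offset":[-0.16,0.1,0.28],"dr":[0,0,0]},{"gripper":10,"offset":[-0.16,0.2,0.28],"dr":[0,0,0]},{"gripper":10,"offset":[-0.16,0.5,0.28],"dr":[0,0,0]},{"gripper":10,"offset":[0,0.5,0],"dr":[0,0,0]},{"gripper":10,"offset":[0,0.5,0],"dr":[0,0,0]},{"gripper":10,"offset":[0,0.2,0],"dr":[0,0,0]},{"gripper":10,"offset":[0,0,0],"dr":[0,0,0]}]}}

```text
t: 30.52
eef_pos: [0.4575, 0.1977, 0.2752]
ee_rot: [-0.707, 0.707, 0.0, -0.001]
force: [-0.1, 0.7, -5.6]
grip_width: 0.027
```

Run:
```python
from h import *
a=snap('scene','s10.png');b=snap('top','t10.png');o=sensors.get_obs();print(o['t'],o['eef_pos'],o['force'],o['grip_width'])
for s in (a,b): print(proj(s,[(o['eef_pos'][0],o['eef_pos'][1],.08)]))
for s,q in((a,(.457,.199,.02)),(b,(.457,.199,.02))):
    h=cv2.cvtColor(s['image'],cv2.COLOR_RGB2HSV);m=cv2.inRange(h,(55,120,40),(85,255,255));print(cv2.boundingRect(m),proj(s,[q]))
A=cv2.resize(a['image'][170:320,190:330],None,fx=3,fy=3,interpolation=cv2.INTER_CUBIC)
cv2.imwrite('pics/c10.png',A[...,::-1])
```

```text
30.625 [0.45767959 0.19795183 0.27587595] [ 0.59174008 -0.33294396 -5.95047505] 0.027446839233707023
[[256.98967795 249.12758518]]
[[234.97085517 217.18103313]]
(224, 227, 88, 72) [[258.03595592 269.85589931]]
(244, 201, 13, 15) [[237.16544077 219.14482518]]
```

View pics/c10.png

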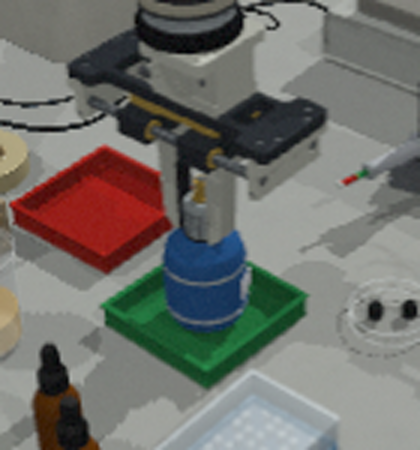

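Request:
{"api": "play_rows", "payload": {"deltas": [{"gripper":10,"offset":[0,0.05,0],"dr":[0,0,0]},{"gripper":10,"offset":[0,0.05,0],"dr":[0,0,0]},{"gripper":10,"offset":[0,0.05,0],"dr":[0,0,0]},{"gripper":10,"offset":[0,0.05,0],"dr":[0,0,0]},{"gripper":10,"offset":[0,0,0],"dr":[0,0,0]}]}}

```text
t: 31.25
eef_pos: [0.4574, 0.1979, 0.2706]
ee_rot: [-0.707, 0.707, 0.001, -0.001]
force: [-0.5, -0.2, -6.2]
grip_width: 0.0274
```

Request:
{"api": "play_rows", "payload": {"deltas": [{"gripper":10,"offset":[0,0.02,0],"dr":[0,0,0]},{"gripper":10,"offset":[0,0.02,0],"dr":[0,0,0]},{"gripper":10,"offset":[0,0,0],"dr":[0,0,0]}]}}

```text
t: 31.62
eef_pos: [0.4574, 0.198, 0.2697]
ee_rot: [0.707, -0.707, -0.001, 0.001]
force: [-0.0, -0.1, -4.9]
grip_width: 0.027
```

Request:
{"api": "play_rows", "payload": {"deltas": [{"gripper":10,"offset":[0,0.03,0],"dr":[0,0,0]},{"gripper":10,"offset":[0,0.02,0],"dr":[0,0,0]},{"gripper":10,"offset":[0,0,0],"dr":[0,0,0]},{"gripper":10,"offset":[0,0,0],"dr":[0,0,0]}]}}

```text
t: 32.12
eef_pos: [0.4573, 0.1981, 0.2697]
ee_rot: [-0.707, 0.707, 0.001, -0.0]
force: [-1.8, -1.8, 5.3]
grip_width: 0.027
```

On the floor (force has risen through zero). Release and retreat.

Request:
{"api": "play_rows", "payload": {"deltas": [{"gripper":10,"offset":[0,-0.02,0],"dr":[0,0,0]},{"gripper":35,"offset":[0,0,0],"dr":[0,0,0]},{"gripper":55,"offset":[0,0,0],"dr":[0,0,0]},{"gripper":75,"offset":[0,0,0],"dr":[0,0,0]},{"gripper":75,"offset":[0,0,0],"dr":[0,0,0]},{"gripper":75,"offset":[0,-0.5,0],"dr":[0,0,0]},{"gripper":75,"offset":[0,-0.9,0],"dr":[0,0,0]},{"gripper":75,"offset":[0,-0.9,0],"dr":[0,0,0]},{"gripper":75,"offset":[0,-0.9,0],"dr":[0,0,0]},{"gripper":75,"offset":[0,-0.9,0],"dr":[0,0,0]},{"gripper":75,"offset":[0,0,0],"dr":[0,0,0]},{"gripper":75,"offset":[0,0,0],"dr":[0,0,0]}]}}

```text
t: 33.62
eef_pos: [0.4571, 0.1977, 0.3711]
ee_rot: [-0.707, 0.707, 0.0, -0.001]
force: [0.1, -0.2, -0.5]
grip_width: 0.0699
```

Run:
```python
from h import *
a=snap('scene','s11.png');w=snap('wrist');o=sensors.get_obs();print(o['t'],o['eef_pos'],o['force'],o['grip_width'])
h=cv2.cvtColor(w['image'],cv2.COLOR_RGB2HSV);print('wrist: neck pred',proj(w,[(.4573,.198,.112)]))
for n,(lo,hi) in dict(blue=((105,150,40),(125,255,255)),green=((55,120,30),(85,255,255))).items():
    m=cv2.inRange(h[:250],lo,hi);N,l,st,ce=cv2.connectedComponentsWithStats(m);i=1+st[1:,4].argmax();print(n,st[i],ce[i])
h=cv2.cvtColor(a['image'],cv2.COLOR_RGB2HSV);m=cv2.inRange(h[170:330,200:320],(105,150,40),(125,255,255));ys,xs=np.nonzero(m)
for y in range(ys.min(),ys.max(),6): x=xs[ys==y];print(y+170,x.min()+200,x.max()+200,end=' | ')
m=(cv2.inRange(h,(55,110,40),(85,255,255))[190:250,290:345]);ys,xs=np.nonzero(m);print('rod green px',len(xs),xs.mean()+290 if len(xs) else 0)
A=a['image'];cv2.imwrite('pics/final.png',A[...,::-1])
```

```text
33.725 [0.45713286 0.19770312 0.37053925] [ 0.43047206 -0.29394425  0.32010617] 0.07017891848686394
wrist: neck pred [[282.70051756 224.92733645]]
blue [ 246  173   73   73 2696] [281.51520772 201.58976261]
green [ 223  135  124  115 8732] [282.02130096 185.56939991]
247 250 266 | 253 246 269 | 259 245 269 | 265 245 269 | 271 246 269 | 277 253 264 | Traceback (most recent call last):
  File "<stdin>", line 7, in <module>
    return umr_minimum(a, axis, None, out, keepdims, initial, where)
ValueError: zero-size array to reduction operation minimum which has no identity
```

```bash
python3 -c "
from h import *
print(order.hand_in())"
```

```text
the job is handed in; nothing more can be done
None
```

The damper's charge reads good, so I set it down in the green tray and put the gauge back in its stand. I handed the job in at about 34 s of the 67 s limit; no verdict was reported.

- **Pressing:** I held the chuck fully home on the stem for more than a second at about 17–18 N. That is the wrist reading corrected for the gauge's weight. A sideways force of 2–4 N also showed while pressing.
- **Reading:** The rod came out roughly 31 mm, with about 11 mm of green showing. That is at the upper end of the good range, but well past the 16.5 mm threshold.
- **Gauge:** After release, the wrist camera showed it upright in its socket with red and green still showing on the rod.
- **Damper:** I lowered it in the gripper until the force changed sign on contact, then let go. Afterwards the wrist image showed it within about 15 mm of the tray's centre, and in the scene camera its sides were vertical. The gripper was clear above it.
- **Checks that disagreed or failed:** The overhead camera put the stem about 4 mm from where the wrist camera did. I went with the wrist camera, and the chuck went on. My last check script crashed before its final rod count and picture. So the rod, the beaker and the dropper bottle were not checked again at the very end, though the arm never went near the last two.

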